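# Load two sample cells in the exposure stage and hold its dead-man paddle level

### The job

Put the two tabbed metal sample cells upright into the two pockets of the exposure stage, one in each, fully down with the tab in the pocket's notch, and let go of them. Then press the spring-loaded paddle with the fingers until its rubber pad is level with the top of the post beside it - never right down to its stop - and finish while holding it there, with the fingers still pressing. Leave the other things on the bench where they are.

Things in the scene. Friction and masses are not known exactly. Their poses are not given: they have to be found in the camera images.
- cell_a_mid (a point): metal sample cell (small glass windows in its broad sides, black top), loose, standing upright on the bench: a block 36 mm (its own x) x 24 mm (its own y) x 64 mm high, about 0.12 kg; a tab 8 mm wide, 10 mm high sticks out 9.5 mm at the foot of one narrow side (its own +x). This point is its centre, 32 mm above its foot, with the cell's axes. The two cells are alike.
- cell_a_tab (a point): the middle of the tab of cell a: 23.5 mm from the cell's centre line along its own +x, 5 mm above its foot
- cell_b_mid (a point): metal sample cell (small glass windows in its broad sides, black top), loose, standing upright on the bench: a block 36 mm (its own x) x 24 mm (its own y) x 64 mm high, about 0.12 kg; a tab 8 mm wide, 10 mm high sticks out 9.5 mm at the foot of one narrow side (its own +x). This point is its centre, 32 mm above its foot, with the cell's axes. The two cells are alike.
- cell_b_tab (a point): the middle of the tab of cell b: 23.5 mm from the cell's centre line along its own +x, 5 mm above its foot
- stage: white exposure stage fixed to the bench, 200 (x) x 320 (y) x 30 mm high; origin: centre of its underside; x points away from the robot (up to the yaw), y left, z up. On it: the pocket block, top 42 mm above the bench; beyond it (+x) a grey lamp bar, top 60 mm above the bench, its face 72 mm from the pocket centres; to the right (-y) the paddle.
- pocket_1 (a point): pocket nearer the paddle, in the aluminium block on the stage: 45 mm (x) x 33 mm (y), 12 mm deep, with a 16 mm wide notch right through its +x wall for the cell's tab. The point is the centre of the pocket's floor, 30 mm above the bench; axes as the stage's. 20 mm to -x and 25 mm to +y of the stage's origin.
- pocket_2 (a point): pocket farther from the paddle, in the aluminium block on the stage: 45 mm (x) x 33 mm (y), 12 mm deep, with a 16 mm wide notch right through its +x wall for the cell's tab. The point is the centre of the pocket's floor, 30 mm above the bench; axes as the stage's. 85 mm to +y of pocket_1.
- paddle (a joint): grey spring-loaded dead-man paddle with a black rubber pad, hinged at its end away from the robot on an axis along the stage's y. Value in rad: 0 at rest (slanting up towards the robot at 0.22 rad), 0.22 level, 0.42 right down on its stop. A spring pushes it back up; pressed on the rubber pad it takes about 3 N to start, 7 N at level, 10 N at the stop.
- paddle_pad (a point): middle of the top of the rubber pad (36 x 36 mm, as wide as the paddle), where it is pressed from above: 100 mm from the hinge axis, 18 mm from the free end; axes turn with the paddle. Height above the bench 91 mm at rest, 69 mm level, about 49 mm on the stop. When level it is 30 mm to -x and 120 mm to -y of pocket_1 (stage's axes).
- post_top (a point): top of the fixed 14 x 12 mm aluminium gauge post beside the pad (42 mm from the paddle's centre line along -y), 69 mm above the bench: the pad is level with it when the paddle is level. 50 mm to -x and 137 mm to -y of the stage's origin; axes as the stage's.
- cap: blue screw cap lying flat, 32 mm wide, 14 mm high, standing among the cells; its origin is the centre of its underside. To be left alone.
- vial: small amber jar, 24 mm wide, 46 mm high, standing among the cells; its origin is the centre of its underside. To be left alone.
- bottle: big clear lab bottle, 86 mm wide, 180 mm high; its origin is the centre of its underside. To be left alone.
- beaker: clear beaker, 70 mm wide, 90 mm high; its origin is the centre of its underside. To be left alone.
- tipbox: orange pipette-tip box, 85 x 120 x 55 mm; its origin is the centre of its underside. To be left alone.
- potato_a: potato, 64 mm wide, 50 mm high, on a 12 mm thick white board beyond the stage; its origin is the centre of its underside. To be left alone.
- potato_b: smaller potato, 51 mm wide, 40 mm high, on the same board; its origin is the centre of its underside. To be left alone.
There are look-alikes about, which are no part of the job. What is shaped like the part that bears cell_b_mid but orange or purple is not meant.

How it is judged:
By the outcome, as a careful person would: the job done as asked, in the order asked, and still so for the second after the job is handed in, while the arm keeps its last pose, push and grip.
It also fails if it takes over 67 s, if anything falls off the work surface, if the arm or the gripper's body presses on something with over 40 N, if the wrist force passes 120 N, or if a joint passes its speed limit or range.

### The arm

A 7-joint arm with a two-finger parallel gripper is mounted at the origin on the work surface. World frame = base frame: x ahead of the robot, y to its left, z up, the work surface at z = 0. Lengths are in mm, angles in rad, forces in N, time in s.
With the tool pointing down it reaches from about 425 to 875 mm from the base axis. Payload 8.4 kg.
Tool frame: the origin (TCP) lies on the mounting face of the last link; the fingertips stand 182 mm ahead of it and the grasp point (between the pads) lies 164 mm ahead of it; z points along the fingers, y is the direction in which the jaws open and shut (so a half turn about z gives the same grasp; the last joint's range is limited). The gripper opens to 87 mm and grips with 3 to 60 N. Pads are 19 mm wide; open, the fingers measure 117 mm over their backs; the gripper's body (75 mm by 190 mm) begins 51 mm behind the grasp point.
Start: joints at [-1.428, 0.333, 0.04, 1.465, -0.013, 1.343, -0.059], TCP at [155.649, 631.068, 404.746] pointing down, gripper open.
Joint ranges: [-2.58, 2.58], [-0.38, 2.09], [-1.3, 1.39], [0.25, 2.4], [-1.5, 4.64], [0.08, 2.09], [-2.65, 2.65]. Speed limits (rad/s): [2.22, 2.22, 2.79, 2.79, 3.14, 3.14, 3.14].

### API

Orientations are given as a unit quaternion [w, x, y, z].
In Python, from rig import robot, eyes, look_for gives the robot as it stands.
- The arm moves only by the tool play_rows, never from a script. Its argument "deltas" is a list of rows, each a list of 5 numbers: the shift along the tool's x, y, z in m, then the turn about the tool's z in rad, then the opening in per cent of the stroke, from 0 (shut) to 100 (fully open). A call has 1 to 10 rows; each row shifts and turns the commanded pose from where the row before left it, along the tool's axes as they then stand; what a row does not reach is not made up. A row lasts 1/12 s, in which the tool goes at most 41.7 mm and 7.16 degrees, less where a joint would pass 70% of its speed; a pose out of reach is approached as far as the arm can. A call is refused whole if a number of a shift passes 0.0417 or a number of a turn 0.125, either way. A call with a gripper value outside its range is refused whole. The fingers move at their own pace and stop on an object; "force" is the grip in N (left out, the last holds). Time passes only in rows, so rows that do not move let the fingers close. It gives the time, the measured TCP pose, the force and the opening at its end, in the units of the state.
- robot.observe(): the state, without advancing time (a new reading comes with each control period).
- eyes.get_image(name): name is "side" or "top" or "wrist"; returns a dict with "image" (480x640x3 uint8, red, green, blue), "K" (3x3 intrinsics, pixels), "xyz" and "attitude" of the camera in the world; the wrist camera has in their place "hand_eye" (4x4, takes a point from camera to tool coordinates, whose origin is the TCP and whose axes are the flange's). Camera axes: x right, y down, z forward; pixel columns grow to the right and rows downward; lengths in mm; the calibration is good to about 2 mm. A picture is of the moment at which its call begins: read the wrist's pose just before it. There is no depth.
- robot.sign_off(): hands the job in, once; it reports no verdict.
Trained networks look in the newest picture that a camera, given by its name, has taken for a name from the list of things; names that differ only in an ending like _2 or _b are one class to them, and where a whole thing is asked for, a point or a joint stands for the part that bears it (a point fixed in the world has none). Each returns a list of dicts, best first, with "score" (0 to 1); they miss things now and then, are a little off and sometimes report something else, mostly with a low value. They report only what shows in the picture. A call takes as long as a camera call. They do not tell look-alikes from the thing itself.
- look_for(camera, target): "at" ([x, y, z] in mm, in world coordinates, good to about 4 mm: the middle of the surface that is visible of it).
The state is a dict: "clock": time; "qpos": joint angles; "dq": joint speeds; "joint_efforts": joint torques, N m; "position": TCP position; "tcp_rot": TCP orientation; "wrist_force": force on the tool from outside, world axes, zero at the start; "ft_torque": the same for the moment, N m; "grip_width": finger opening in mm.
Only numpy, scipy, OpenCV 4.12 (cv2) and the standard library are available. Lean on these libraries where they do the work, as an engineer would, in place of code of your own. Each camera call takes 0.05 s, during which the arm holds its last target.

## Working session

There is one attempt and no reset: what is moved stays moved. The work goes in short steps, Python scripts to look and compute and a tool call to move; the robot and the scene stay as the last step left them, time stands still between calls to the robot, and variables do not carry over. Pictures are saved under pics/ and viewed, and the job is handed in when it is done.

Besides the shell and the picture viewer there is one more tool, called after "Request:" as name([rows], argument=value, ...), one row to a line, values as JSON. play_rows: Moves the arm, as the interface text tells. Its arguments: {"type":"object","properties":{"deltas":{"type":"array","items":{"type":"array","items":{"type":"number"}}},"force":{"type":"number"}},"required":["deltas"]}

```bash
ls; mkdir -p pics
cat > h.py <<'E'
import numpy as np, cv2, json
from rig import robot, eyes, look_for
from scipy.spatial.transform import Rotation as R
def rot(q): return R.from_quat([q[1],q[2],q[3],q[0]]).as_matrix()
def snap(cam,fn):
    s=robot.observe(); d=eyes.get_image(cam)
    cv2.imwrite('pics/'+fn,cv2.cvtColor(d['image'],cv2.COLOR_RGB2BGR))
    K=np.array(d['K'])
    if cam=='wrist':
        T=np.eye(4);T[:3,:3]=rot(s['tcp_rot']);T[:3,3]=s['position'];M=T@np.array(d['hand_eye'])
    else:
        M=np.eye(4);a=np.array(d['attitude']);M[:3,:3]=rot(a) if a.size==4 else a;M[:3,3]=d['xyz']
    np.savez('pics/'+fn+'.npz',K=K,M=M)
    return K,M
def proj(K,M,P):
    P=np.atleast_2d(P);c=(P-M[:3,3])@M[:3,:3];u=c@K.T;return u[:,:2]/u[:,2:]
def ray(K,M,uv,z):
    d=M[:3,:3]@np.linalg.inv(K)@np.array([uv[0],uv[1],1.]);t=(z-M[2,3])/d[2];return M[:3,3]+t*d
E
python3 - <<'E'
from h import *
s=robot.observe()
for k in s: print(k,np.round(s[k],3))
for c in ['top','side','wrist']:
    K,M=snap(c,c+'0.png');print(c,K.tolist(),np.round(M,3).tolist())
    for t in ['cell_a_mid','cell_a_tab','stage','paddle','paddle_pad','cap','vial','bottle','beaker','tipbox']:
        try:
            for r in look_for(c,t): print(c,t,np.round(r['at'],1),round(r['score'],2))
        except Exception as e: print(t,e)
print(robot.observe()['clock'])
E
```

```text
pics
clock 0.0
qpos [-1.428  0.334  0.04   1.466 -0.013  1.343 -0.058]
dq [ 0.001 -0.001  0.    -0.001  0.     0.001  0.   ]
joint_efforts [ 1.0000e-03 -6.5637e+01  1.3360e+00 -4.0380e+01 -6.0000e-02  4.5000e-02
  0.0000e+00]
position [155.594 630.91  403.834]
tcp_rot [-0.     0.121  0.993 -0.001]
wrist_force [ 0.407 -0.49   0.49 ]
ft_torque [ 0.027  0.023 -0.022]
grip_width 86.651
top [[470.60262991265137, 0.0, 322.04950841321676], [0.0, 470.60262991265137, 248.96525886908188], [0.0, 0.0, 1.0]] [[0.007, -0.998, 0.059, 466.64], [-1.0, -0.006, 0.012, 5.187], [-0.011, -0.059, -0.998, 1128.901], [0.0, 0.0, 0.0, 1.0]]
top cell_a_mid [468.4 227.2  55.3] 0.56
top cell_a_tab [468.1 224.8  58. ] 0.82
top cell_a_tab [ 533.8 -130.8   28. ] 0.23
top stage [ 537.2 -125.9   32. ] 0.75
top paddle [ 517.4 -219.    82. ] 0.66
top cap [540.6 214.4  15.5] 0.69
top cap [ 615.8 -455.    55.7] 0.64
top bottle [301.7 407.8 119.9] 0.86
top bottle [ 535.2 -129.8   28.8] 0.52
top beaker [ 616.  -454.9   57. ] 0.71
top tipbox [500.  454.2  52.8] 0.66
top tipbox [788.   86.6  46. ] 0.59
side [[460.083566599081
[... 288 characters left out ...]
.1] 0.61
side paddle [ 516.9 -219.4   76. ] 0.85
side paddle_pad [ 513.6 -218.1   81. ] 0.95
side cap [539.  219.7  14.3] 0.6
side cap [ 514.8 -218.    83.8] 0.37
side vial [ 516.8 -218.4   79. ] 0.58
side vial [541.3 317.5  41.3] 0.55
side vial [614.8 207.9  48.4] 0.23
side bottle [307.2 449.6 118.1] 0.76
side beaker [ 617.6 -422.6   61.1] 0.95
side beaker [544.7 316.1  43.4] 0.51
side tipbox [492.6 452.1  57.7] 0.82
wrist [[335.01029968354334, 0.0, 318.2434402297755], [0.0, 335.01029968354334, 238.9934384560806], [0.0, 0.0, 1.0]] [[0.239, 0.927, 0.289, 76.836], [0.971, -0.228, -0.071, 650.547], [0.001, 0.298, -0.955, 385.277], [0.0, 0.0, 0.0, 1.0]]
wrist stage [292.2 472.1  89.6] 0.47
1.65
```

View pics/top0.png

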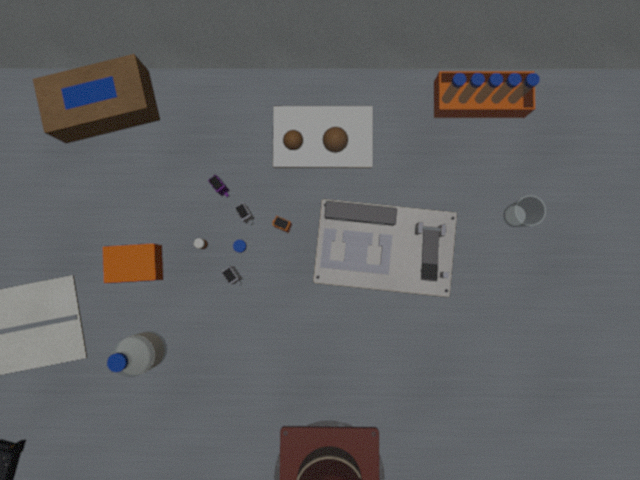

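View pics/side0.png

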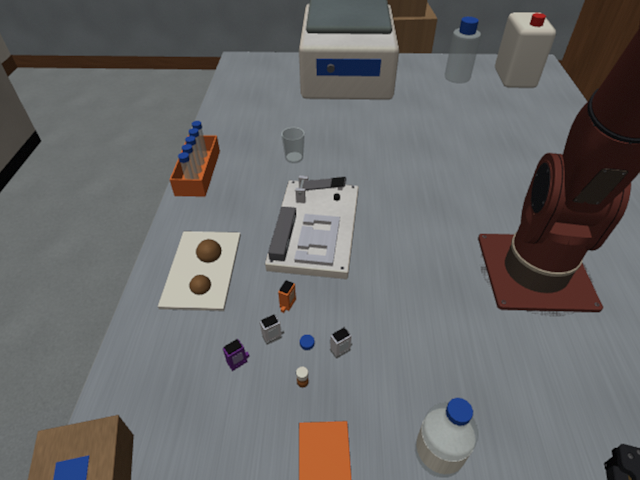

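View pics/wrist0.png

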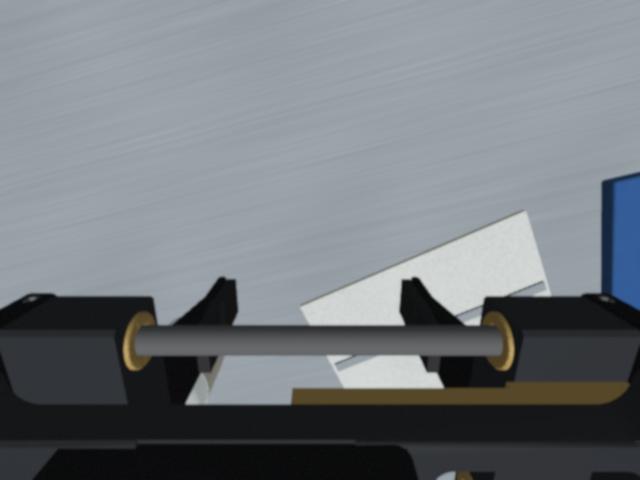

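Run:
```python
import cv2
t=cv2.imread('pics/top0.png');s=cv2.imread('pics/side0.png')
cv2.imwrite('pics/t1.png',cv2.resize(t[170:290,190:300],None,fx=5,fy=5,interpolation=cv2.INTER_CUBIC))
cv2.imwrite('pics/t2.png',cv2.resize(t[190:305,305:465],None,fx=5,fy=5,interpolation=cv2.INTER_CUBIC))
cv2.imwrite('pics/s1.png',cv2.resize(s[275:385,215:365],None,fx=5,fy=5,interpolation=cv2.INTER_CUBIC))
cv2.imwrite('pics/s2.png',cv2.resize(s[170:285,255:365],None,fx=5,fy=5,interpolation=cv2.INTER_CUBIC))
```

```text
(no output)
```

View pics/t1.png

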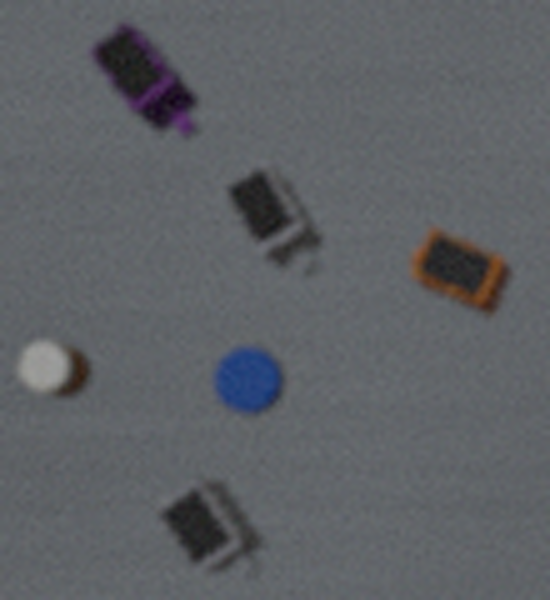

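View pics/t2.png

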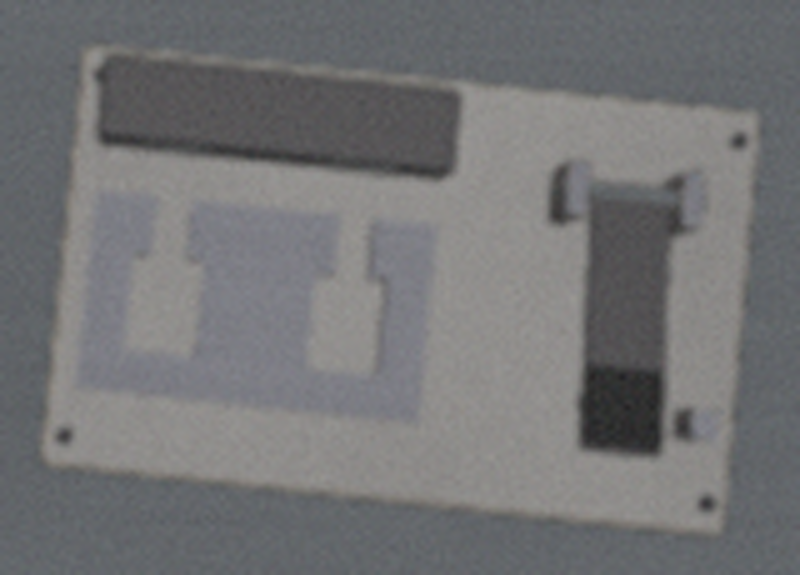

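View pics/s1.png

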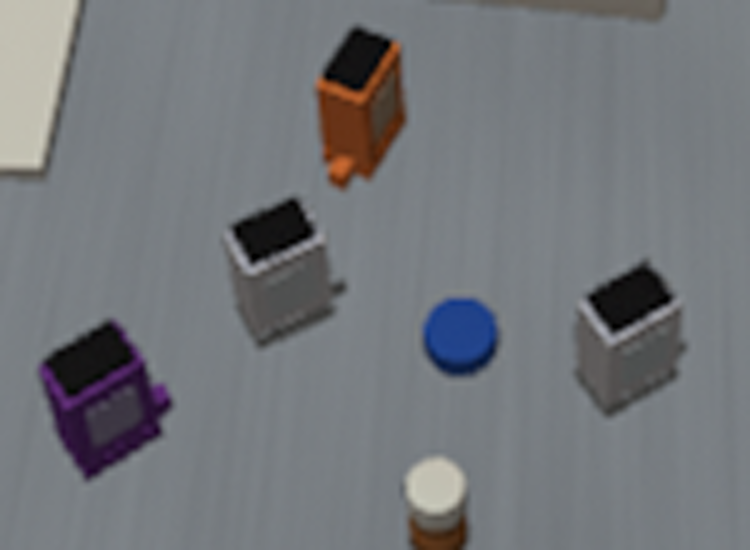

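View pics/s2.png

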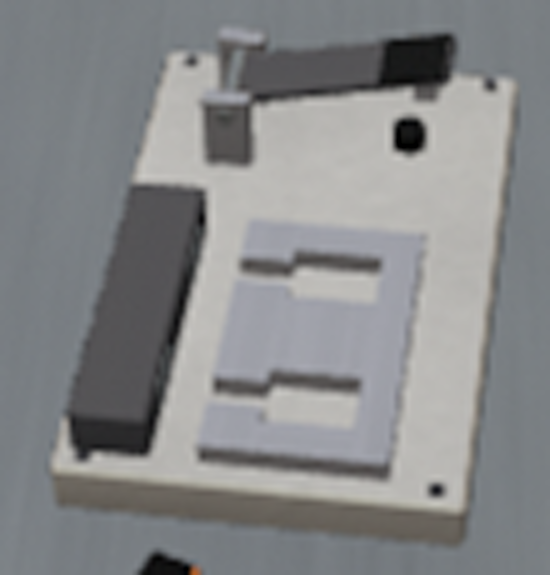

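```bash
cat > fit.py <<'E'
from h import *
from scipy.optimize import least_squares
d=np.load('pics/top0.png.npz');K,M=d['K'],d['M'];ds=np.load('pics/side0.png.npz')
t=lambda a:np.array(a)/5+[305,190]-0.4
s=lambda a:np.array(a)/5+[255,170]-0.4
# stage-frame pts (x,y,z)
top=[((100,160,30),(85,45)),((100,-160,30),(757,110)),((-100,160,30),(43,462)),((-100,-160,30),(722,532)),
# pocket rims z=42
]
# pocket corners: p2 centre (-20,110), p1 (-20,25)
top+=[((-42.5,110+16.5,42),(124,350)),((-42.5,110-16.5,30),(192,357)),((-42.5,25+16.5,42),(307,368)),((-42.5,25-16.5,30),(375,376))]
side=[((100,160,30),(55,470)),((-100,160,30),(465,512)),((100,-160,30),(170,52)),((-100,-160,30),(517,80))]
def f(p,full=False):
    x,y,a=p[:3];c,sn=np.cos(a),np.sin(a);Rz=np.array([[c,-sn,0],[sn,c,0],[0,0,1]])
    r=[]
    for P,uv in top: r.append(proj(K,M,Rz@np.array(P,float)+[x,y,0])[0]-t(uv))
    for P,uv in side: r.append(proj(ds['K'],ds['M'],Rz@np.array(P,float)+[x,y,0])[0]-s(uv))
    return np.array(r).ravel()
q=least_squares(f,[530,-100,-.1],loss='soft_l1')
if __name__=='__main__':
    print(q.x);print(np.round(f(q.x).reshape(-1,2),1))
    for nm,c in [('A',[(262,168),(225,195),(262,252),(305,228)]),('B',[(162,508),(205,482),(243,540),(208,570)])]:
        print(nm,np.round([ray(K,M,np.array(p)/5+[190,170]-.4,64)[:2] for p in c],1).tolist())
E
python3 fit.py
python3 - <<'E'
from fit import *
t1=lambda a:np.array(a)/5+[190,170]-.4
s1=lambda a:np.array(a)/5+[215,275]-.4
def cell(cx,cy,a,z=64):
    c,s=np.cos(a),np.sin(a)
    return np.array([[cx+c*x-s*y,cy+s*x+c*y,z] for x,y in [(18,12),(18,-12),(-18,-12),(-18,12)]])
# side: top face centres
print('A side',ray(ds['K'],ds['M'],s1((277,232)),64),'top',ray(K,M,t1((265,207)),64))
print('B side',ray(ds['K'],ds['M'],s1((630,300)),64),'top',ray(K,M,t1((203,525)),64))
print(ray(K,M,t1((310,265)),5),ray(K,M,t1((255,567)),5))
print(ray(ds['K'],ds['M'],s1((340,288)),5),ray(ds['K'],ds['M'],s1((683,345)),5))
E
```

```text
[ 5.36643241e+02 -1.27932408e+02 -9.42830277e-02]
[[-0.8 -0.5]
 [ 0.7 -0.1]
 [-1.1  0.9]
 [ 0.4  0.8]
 [-0.5 -0. ]
 [-0.   0.2]
 [-0.4  0.1]
 [-0.3  0. ]
 [-1.5 -0.7]
 [ 0.4 -1. ]
 [-0.7 -1.2]
 [-0.1 -1.4]]
A [[633.0, 201.3], [620.5, 218.0], [594.4, 200.7], [605.5, 181.2]]
B [[477.6, 244.1], [489.5, 224.8], [463.3, 207.1], [449.7, 222.7]]
A side [613.87625675 207.16292622  64.        ] top [615.09157845 199.65315839  64.        ]
B side [469.56330394 234.57417895  64.        ] top [469.98433819 225.38085475  64.        ]
[595.35300378 188.2761383    5.        ] [450.31434648 212.33462324   5.        ]
[592.86806945 195.5763805    5.        ] [445.7256581  218.65108501   5.        ]
```

```bash
cat >> h.py <<'E'
def pose():
    s=robot.observe();Rm=rot(s['tcp_rot']);th=np.arctan2(Rm[1,1],Rm[0,1]);return np.array(s['position']),th,s
def plan(tgt,th1,n,op,long_way=0):
    p,th,s=pose();d=np.array(tgt)-p
    dth=(th1-th+np.pi)%(2*np.pi)-np.pi+long_way*2*np.pi
    rows=[]
    for i in range(n):
        a=th+dth*i/n; ty=np.array([np.cos(a),np.sin(a)]); tx=np.array([-np.sin(a),np.cos(a)])
        w=d[:2]/n/1000
        rows.append([round(float(w@tx),4),round(float(w@ty),4),round(-d[2]/n/1000,4),round(-dth/n,4),op])
    print('from',np.round(p,1),round(th,3),'F',np.round(s['wrist_force'],1),'w',round(s['grip_width'],1),'q7',np.round(s['qpos'],2),'t',round(s['clock'],2))
    for i in range(0,n,10): print(json.dumps(rows[i:i+10]))
E
python3 -c "
from h import *
plan([475,168,404],-.95,20,100)"
```

```text
from [155.7 631.1 404.8] 1.329 F [-0.2  0.  -0.3] w 87.0 q7 [-1.43  0.33  0.04  1.47 -0.01  1.34 -0.06] t 1.65
[[-0.021, -0.0187, 0.0, 0.1139, 100], [-0.023, -0.0161, 0.0, 0.1139, 100], [-0.0247, -0.0134, 0.0, 0.1139, 100], [-0.0261, -0.0105, 0.0, 0.1139, 100], [-0.0271, -0.0075, 0.0, 0.1139, 100], [-0.0278, -0.0044, 0.0, 0.1139, 100], [-0.0281, -0.0012, 0.0, 0.1139, 100], [-0.0281, 0.002, 0.0, 0.1139, 100], [-0.0276, 0.0052, 0.0, 0.1139, 100], [-0.0269, 0.0083, 0.0, 0.1139, 100]]
[[-0.0257, 0.0113, 0.0, 0.1139, 100], [-0.0243, 0.0142, 0.0, 0.1139, 100], [-0.0225, 0.0168, 0.0, 0.1139, 100], [-0.0205, 0.0193, 0.0, 0.1139, 100], [-0.0181, 0.0215, 0.0, 0.1139, 100], [-0.0156, 0.0234, 0.0, 0.1139, 100], [-0.0128, 0.025, 0.0, 0.1139, 100], [-0.0099, 0.0263, 0.0, 0.1139, 100], [-0.0068, 0.0273, 0.0, 0.1139, 100], [-0.0037, 0.0279, 0.0, 0.1139, 100]]
```

Request:
play_rows([
  [-0.021, -0.0187, 0.0, 0.114, 100],
  [-0.023, -0.016, 0.0, 0.114, 100],
  [-0.0247, -0.0134, 0.0, 0.114, 100],
  [-0.026, -0.0105, 0.0, 0.114, 100],
  [-0.027, -0.0075, 0.0, 0.114, 100],
  [-0.0278, -0.0044, 0.0, 0.114, 100],
  [-0.028, -0.0012, 0.0, 0.114, 100],
  [-0.028, 0.002, 0.0, 0.114, 100],
  [-0.0276, 0.0052, 0.0, 0.114, 100],
  [-0.027, 0.0083, 0.0, 0.114, 100],
])

```text
clock: 2.48
position: [315.5, 398.4, 404.9]
tcp_rot: [-0.0, 0.639, 0.769, 0.0]
wrist_force: [0.4, 0.1, 0.1]
grip_width: 86.7
```

Request:
play_rows([
  [-0.0257, 0.0113, 0.0, 0.114, 100],
  [-0.0243, 0.0142, 0.0, 0.114, 100],
  [-0.0225, 0.0168, 0.0, 0.114, 100],
  [-0.0205, 0.0193, 0.0, 0.114, 100],
  [-0.018, 0.0215, 0.0, 0.114, 100],
  [-0.0156, 0.0234, 0.0, 0.114, 100],
  [-0.0128, 0.025, 0.0, 0.114, 100],
  [-0.01, 0.0263, 0.0, 0.114, 100],
  [-0.007, 0.0273, 0.0, 0.114, 100],
  [-0.0037, 0.028, 0.0, 0.114, 100],
])

```text
clock: 3.32
position: [474.7, 166.5, 405.0]
tcp_rot: [-0.0, 0.953, 0.302, 0.0]
wrist_force: [1.0, -0.5, 0.7]
grip_width: 86.9
```

```bash
python3 -c "
from h import *
K,M=snap('wrist','w1.png');p,th,s=pose();print(p,th,s['clock'],np.round(s['qpos'],2))
for t in ['cell_a_mid','cell_a_tab','cap','vial']:
  for r in look_for('wrist',t): print(t,np.round(r['at'],1),round(r['score'],2))
"
```

```text
[477.37236905 161.32860341 405.29928951] -0.9712640407864571 3.3667 [-0.97  0.02  0.57  1.84 -0.01  1.29 -1.37]
cell_a_mid [476.2 228.1  68.3] 0.57
cell_a_tab [476.2 229.   62.1] 0.89
cell_a_tab [318.7 397.9  56.5] 0.22
cap [537.9 216.5  11.9] 0.92
vial [544.7 302.4  47.6] 0.92
```

View pics/w1.png

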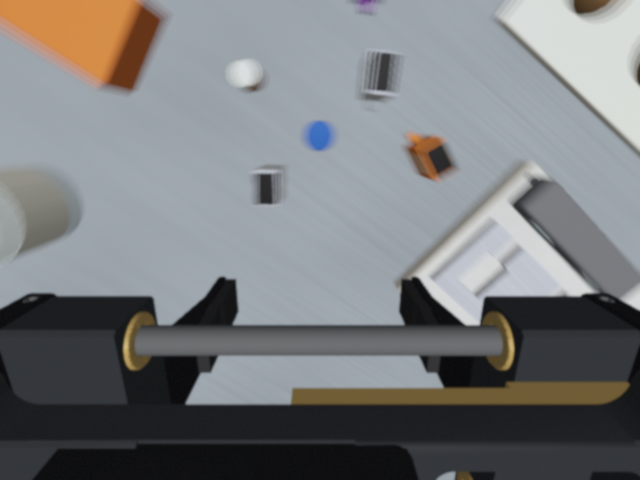

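```bash
python3 -c "
from h import *
snap('wrist','w2a.png')
K,M=snap('wrist','w2.png');p,th,s=pose();print(p,th,s['clock'])
for t in ['cell_a_mid','cell_a_tab','cap','vial']:
  for r in look_for('wrist',t): print(t,np.round(r['at'],1),round(r['score'],2))
im=cv2.imread('pics/w2.png');cv2.imwrite('pics/w2c.png',cv2.resize(im[30:220,230:420],None,fx=4,fy=4,interpolation=cv2.INTER_CUBIC)[:600])
cv2.imwrite('pics/w2d.png',cv2.resize(im[30:220,230:420],None,fx=3.15,fy=3.15,interpolation=cv2.INTER_CUBIC))
"
```

```text
[473.64702847 168.97675145 404.71849418] -0.948269773049915 3.6667
cell_a_mid [473.  229.3  63.3] 0.89
cell_a_tab [476.6 231.3  61.1] 0.85
cell_a_tab [536.9 221.4  10.1] 0.25
cap [541.4 219.7  11.4] 0.67
cap [582.  -27.1  41.2] 0.43
vial [539.5 305.   48.4] 0.92
vial [476.9 230.   64.4] 0.55
```

View pics/w2d.png

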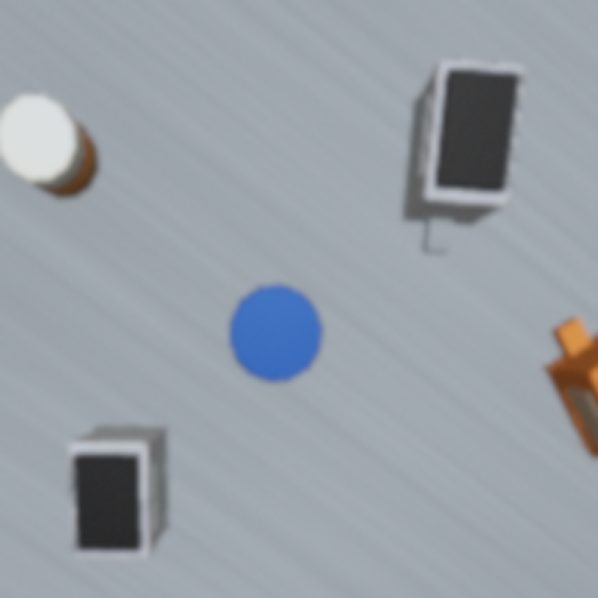

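```bash
python3 -c "
from h import *
d=np.load('pics/w2.png.npz');K,M=d['K'],d['M']
for nm,c in [('A',[(440,62),(522,67),(508,205),(425,198)]),('B',[(70,445),(149,440),(153,553),(75,552)])]:
  P=np.array([ray(K,M,np.array(p)/3.15+[230,30]-.3,64)[:2] for p in c]);print(nm,np.round(P,1).tolist(),P.mean(0))
  for a,b in [(0,3),(1,2)]: v=P[b]-P[a];print('long',np.linalg.norm(v),np.arctan2(v[1],v[0]))
  for a,b in [(0,1),(3,2)]: v=P[b]-P[a];print('short',np.linalg.norm(v),np.arctan2(v[1],v[0]))
plan([470,228,250],-.94,8,100)
"
```

```text
A [[623.3, 221.7], [635.4, 202.9], [606.3, 184.0], [594.2, 204.1]] [614.80531461 203.18590048]
long 34.09999175198312 -2.5973473725036045
long 34.63647881843999 -2.5643829267351874
short 22.34597544881203 -1.0022486208196222
short 23.48095614382356 -1.0254719535433172
B [[478.3, 248.4], [493.3, 230.0], [465.4, 210.0], [451.6, 229.8]] [472.1322025  229.55705158]
long 32.56590322429365 -2.530106443526101
long 34.35187722900581 -2.5193817418487434
short 23.787056449078904 -0.8860582937738816
short 24.091711480906 -0.9610995742876762
from [473.9 168.5 404.8] -0.949 F [-0.9  0.3  0.2] w 87.3 q7 [-0.98  0.02  0.56  1.84 -0.01  1.29 -1.36] t 3.87
[[0.0039, -0.0063, 0.0193, -0.0012, 100], [0.0039, -0.0063, 0.0193, -0.0012, 100], [0.0039, -0.0063, 0.0193, -0.0012, 100], [0.004, -0.0063, 0.0193, -0.0012, 100], [0.004, -0.0063, 0.0193, -0.0012, 100], [0.004, -0.0063, 0.0193, -0.0012, 100], [0.004, -0.0063, 0.0193, -0.0012, 100], [0.004, -0.0063, 0.0193, -0.0012, 100]]
```

```bash
python3 -c "
from h import *
plan([472,229.5,208],-.95,8,100)
"
```

```text
from [473.9 168.5 404.8] -0.949 F [-0.9  0.3  0.2] w 87.3 q7 [-0.98  0.02  0.56  1.84 -0.01  1.29 -1.36] t 3.87
[[0.0042, -0.0063, 0.0246, 0.0001, 100], [0.0042, -0.0063, 0.0246, 0.0001, 100], [0.0042, -0.0063, 0.0246, 0.0001, 100], [0.0042, -0.0063, 0.0246, 0.0001, 100], [0.0042, -0.0063, 0.0246, 0.0001, 100], [0.0042, -0.0063, 0.0246, 0.0001, 100], [0.0042, -0.0063, 0.0246, 0.0001, 100], [0.0042, -0.0063, 0.0246, 0.0001, 100]]
```

Request:
play_rows([
  [0.0084, -0.0126, 0.022, 0, 100],
  [0.0084, -0.0126, 0.03, 0, 100],
  [0.0084, -0.0126, 0.03, 0, 100],
  [0.0084, -0.0126, 0.03, 0, 90],
  [0, 0, 0.025, 0, 80],
  [0, 0, 0.02, 0, 80],
  [0, 0, 0, 0, 80],
  [0, 0, 0, 0, 80],
], force=15)

```text
clock: 4.53
position: [471.9, 228.4, 247.4]
tcp_rot: [0.001, 0.952, 0.305, -0.001]
wrist_force: [-1.2, -0.4, 0.4]
grip_width: 70.5
```

```bash
python3 -c "
from h import *
K,M=snap('wrist','w3.png')
plan([472,229.5,208],-.95,2,80)
"
```

```text
from [472.6 228.6 248.6] -0.951 F [ 0.2 -0.3  0.8] w 70.4 q7 [-0.99  0.24  0.51  1.97 -0.14  0.97 -1.36] t 4.58
[[0.0, -0.0005, 0.0203, -0.0005, 80], [0.0, -0.0005, 0.0203, -0.0005, 80]]
```

View pics/w3.png

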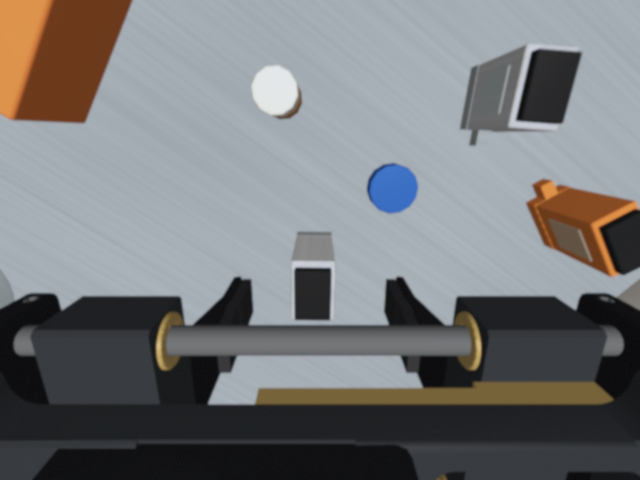

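```bash
python3 -c "
from h import *
d=np.load('pics/w3.png.npz');K,M=d['K'],d['M']
c,s=np.cos(-2.52),np.sin(-2.52)
print(np.round(proj(K,M,[[472+c*x-s*y,229.5+s*x+c*y,64] for x,y in [(-18,-12),(-18,12),(18,12),(18,-12)]]),1).tolist())
for nm,c in [('A',[(528,46),(580,50),(560,130),(510,128)]),('B',[(292,262),(335,262),(333,320),(294,320)])]:
  P=np.array([ray(K,M,np.array(p),64)[:2] for p in c]);print(nm,np.round(P,1).tolist(),P.mean(0))
  for a,b in [(0,3),(1,2)]: v=P[b]-P[a];print('long',np.linalg.norm(v),np.arctan2(v[1],v[0]))
  for a,b in [(0,1),(3,2)]: v=P[b]-P[a];print('short',np.linalg.norm(v),np.arctan2(v[1],v[0]))
"
```

```text
[[292.3, 262.1], [338.2, 262.0], [337.1, 322.6], [293.9, 322.6]]
A [[622.2, 223.0], [634.3, 203.4], [606.4, 185.5], [593.5, 205.0]] [614.0771757  204.23919681]
long 33.853677996438854 -2.581481125352081
long 33.16890126469825 -2.568673715327635
short 22.993902818748104 -1.0174001201141396
short 23.42424721843963 -0.9879249305822188
B [[479.6, 249.9], [492.7, 231.6], [464.4, 212.1], [451.8, 229.7]] [472.10838216 230.80472239]
long 34.39270433113255 -2.512189593242295
long 34.39926050301124 -2.5383212246365776
short 22.49862589629388 -0.9504931035510141
short 21.599809612263968 -0.9506315750576426
```

Request:
play_rows([
  [0, 0, 0.02, 0, 80],
  [0, 0, 0.02, 0, 80],
  [0, 0, 0, 0, 80],
  [0, 0, 0, 0, 20],
  [0, 0, 0, 0, 20],
  [0, 0, 0, 0, 20],
  [0, 0, 0, 0, 20],
  [0, 0, 0, 0, 20],
  [0, 0, 0, 0, 20],
  [0, 0, 0, 0, 20],
], force=20)

```text
clock: 5.42
position: [472.3, 228.5, 208.0]
tcp_rot: [-0.0, 0.952, 0.305, 0.0]
wrist_force: [-0.0, -0.9, 0.6]
grip_width: 30.8
```

```bash
python3 -c "
from h import *
plan([472,229.5,308],-.95,1,20)
"
```

```text
from [472.3 228.5 208. ] -0.951 F [-0.  -0.9  0.6] w 30.8 q7 [-0.97  0.3   0.5   2.   -0.18  0.89 -1.32] t 5.42
[[0.0003, -0.001, -0.1, -0.001, 20]]
```

Request:
play_rows([
  [0, 0, 0, 0, 10],
  [0, 0, 0, 0, 10],
  [0, 0, 0, 0, 10],
  [0, 0, 0, 0, 10],
], force=25)

```text
clock: 5.75
position: [472.2, 228.5, 207.8]
tcp_rot: [-0.0, 0.952, 0.305, -0.0]
wrist_force: [-1.6, 0.6, 2.4]
grip_width: 23.8
```

Request:
play_rows([
  [0, 0, -0.02, 0, 10],
  [0, 0, -0.035, 0, 10],
  [0, 0, -0.035, 0, 10],
  [0, 0, -0.03, 0, 10],
  [0, 0, 0, 0, 10],
])

```text
clock: 6.17
position: [474.0, 228.7, 333.4]
tcp_rot: [-0.001, 0.952, 0.305, 0.004]
wrist_force: [1.3, 1.6, -1.4]
grip_width: 23.6
```

```bash
python3 -c "
from h import *
plan([590,-60,350],1.477,22,10)
"
```

```text
from [474.  228.7 333.4] -0.952 F [ 1.3  1.6 -1.4] w 23.6 q7 [-1.02  0.13  0.53  1.88 -0.08  1.14 -1.41] t 6.17
[[-0.0033, 0.0137, -0.0008, -0.1104, 10], [-0.0048, 0.0133, -0.0008, -0.1104, 10], [-0.0062, 0.0127, -0.0008, -0.1104, 10], [-0.0076, 0.0119, -0.0008, -0.1104, 10], [-0.0089, 0.011, -0.0008, -0.1104, 10], [-0.01, 0.01, -0.0008, -0.1104, 10], [-0.0111, 0.0088, -0.0008, -0.1104, 10], [-0.012, 0.0075, -0.0008, -0.1104, 10], [-0.0127, 0.0062, -0.0008, -0.1104, 10], [-0.0133, 0.0047, -0.0008, -0.1104, 10]]
[[-0.0138, 0.0032, -0.0008, -0.1104, 10], [-0.014, 0.0017, -0.0008, -0.1104, 10], [-0.0141, 0.0001, -0.0008, -0.1104, 10], [-0.0141, -0.0014, -0.0008, -0.1104, 10], [-0.0138, -0.003, -0.0008, -0.1104, 10], [-0.0134, -0.0045, -0.0008, -0.1104, 10], [-0.0128, -0.0059, -0.0008, -0.1104, 10], [-0.0121, -0.0073, -0.0008, -0.1104, 10], [-0.0112, -0.0086, -0.0008, -0.1104, 10], [-0.0102, -0.0098, -0.0008, -0.1104, 10]]
[[-0.0091, -0.0108, -0.0008, -0.1104, 10], [-0.0078, -0.0118, -0.0008, -0.1104, 10]]
```

Request:
play_rows([
  [-0.0033, 0.0137, -0.001, -0.11, 10],
  [-0.0048, 0.0133, -0.001, -0.11, 10],
  [-0.0062, 0.0127, -0.001, -0.11, 10],
  [-0.0076, 0.012, -0.001, -0.11, 10],
  [-0.0089, 0.011, -0.001, -0.11, 10],
  [-0.01, 0.01, -0.001, -0.11, 10],
  [-0.011, 0.0088, -0.001, -0.11, 10],
  [-0.012, 0.0075, -0.001, -0.11, 10],
  [-0.0127, 0.0062, -0.001, -0.11, 10],
  [-0.0133, 0.0047, -0.001, -0.11, 10],
])

```text
clock: 7.0
position: [525.1, 96.5, 337.1]
tcp_rot: [-0.0, 0.651, 0.759, -0.0]
wrist_force: [-0.2, 0.2, -0.9]
grip_width: 23.6
```

Request:
play_rows([
  [-0.0138, 0.0032, -0.001, -0.11, 10],
  [-0.014, 0.0017, -0.001, -0.11, 10],
  [-0.014, 0, -0.001, -0.11, 10],
  [-0.014, -0.0014, -0.001, -0.11, 10],
  [-0.0138, -0.003, -0.001, -0.11, 10],
  [-0.0134, -0.0045, -0.001, -0.11, 10],
  [-0.0128, -0.006, -0.001, -0.11, 10],
  [-0.012, -0.0073, -0.001, -0.11, 10],
  [-0.0112, -0.0086, -0.001, -0.11, 10],
  [-0.0102, -0.0098, -0.001, -0.11, 10],
])

```text
clock: 7.83
position: [576.6, -34.7, 347.0]
tcp_rot: [-0.0, 0.158, 0.988, -0.0]
wrist_force: [-0.1, -0.2, -0.6]
grip_width: 24.1
```

Request:
play_rows([
  [-0.009, -0.0108, -0.001, -0.11, 10],
  [-0.0078, -0.0118, -0.001, -0.118, 10],
  [0, 0, 0, 0, 10],
  [0, 0, 0, 0, 10],
  [0, 0, 0, 0, 10],
])

```text
clock: 8.25
position: [586.6, -59.7, 349.1]
tcp_rot: [-0.001, 0.048, 0.999, 0.0]
wrist_force: [0.5, 0.3, -1.6]
grip_width: 23.9
```

```bash
python3 -c "
from h import *
K,M=snap('wrist','w4.png')
plan([520,-101,308],1.477,4,10)
"
```

```text
from [586.7 -59.3 349.3] 1.475 F [-0.3  0.2 -1.6] w 23.9 q7 [-0.4   0.26  0.5   1.71 -0.14  1.2   1.62] t 8.3
[[0.0156, -0.012, 0.0103, -0.0004, 10], [0.0156, -0.012, 0.0103, -0.0004, 10], [0.0156, -0.0119, 0.0103, -0.0004, 10], [0.0156, -0.0119, 0.0103, -0.0004, 10]]
```

View pics/w4.png

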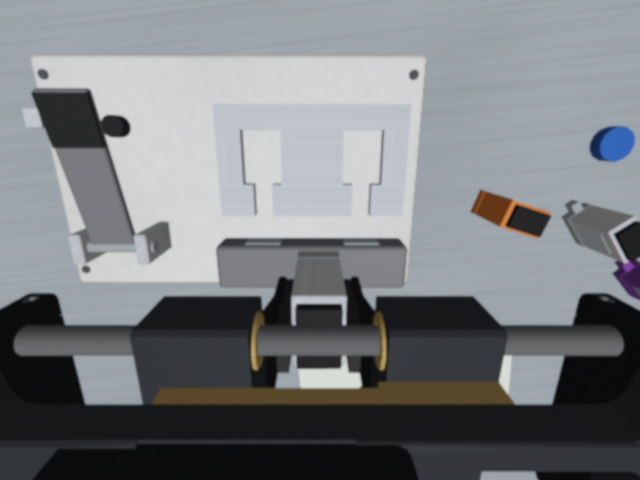

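```bash
cat > fit2.py <<'E'
from h import *
from scipy.optimize import least_squares
d=np.load('pics/w4.png.npz');K,M=d['K'],d['M']
pts=[((-100,-160,30),(32,57)),((-100,160,30),(425,57)),((100,-160,30),(82,283)),((100,160,30),(405,286)),
((-42.5,8.5,42),(241.5,129.5)),((-42.5,41.5,42),(281,129.5)),((-42.5,93.5,42),(343.5,129.5)),((-42.5,126.5,42),(382.5,129.5)),
((2.5,17,42),(255,184)),((2.5,93.5,42),(343.5,184))]
def f(p):
    x,y,a=p;c,s=np.cos(a),np.sin(a);Rz=np.array([[c,-s,0],[s,c,0],[0,0,1]])
    return np.array([proj(K,M,Rz@np.array(P,float)+[x,y,0])[0]-uv for P,uv in pts]).ravel()
q=least_squares(f,[530,-120,-.1],loss='soft_l1')
x,y,a=q.x
print(q.x);print(np.round(f(q.x).reshape(-1,2),1).tolist())
for n,v in dict(p1=(-20,25),p2=(-20,110),pad=(-50,-95),post=(-50,-137)).items():
    print(n,np.round([x+np.cos(a)*v[0]-np.sin(a)*v[1],y+np.sin(a)*v[0]+np.cos(a)*v[1]],1))
# held cell's top: corners (295,305)?,(345,305)
E
python3 fit2.py
```

```text
[ 5.37491397e+02 -1.27149883e+02 -9.45616810e-02]
[[-4.0, -2.0], [3.0, -2.7], [-1.0, 0.9], [3.4, -2.7], [-1.1, 0.5], [-0.2, 0.5], [1.0, 0.3], [2.4, 0.3], [-1.0, 1.3], [-0.2, 1.1]]
p1 [ 519.9 -100.4]
p2 [528.  -15.8]
pad [ 478.7 -217. ]
post [ 474.8 -258.8]
```

```bash
python3 -c "
from h import *
plan([520.7,-100.5,275],1.476,4,10)
"
```

```text
from [586.7 -59.3 349.3] 1.475 F [-0.3  0.2 -1.6] w 23.9 q7 [-0.4   0.26  0.5   1.71 -0.14  1.2   1.62] t 8.3
[[0.0154, -0.0118, 0.0186, -0.0002, 10], [0.0154, -0.0118, 0.0186, -0.0002, 10], [0.0154, -0.0118, 0.0186, -0.0002, 10], [0.0154, -0.0118, 0.0186, -0.0002, 10]]
```

Request:
play_rows([
  [0.0154, -0.0118, 0.01, 0, 10],
  [0.0154, -0.0118, 0.01, 0, 10],
  [0.0154, -0.0118, 0.02, 0, 10],
  [0.0154, -0.0118, 0.02, 0, 10],
  [0, 0, 0.014, 0, 10],
  [0, 0, 0, 0, 10],
  [0, 0, 0, 0, 10],
  [0, 0, 0, 0, 10],
])

```text
clock: 8.97
position: [521.9, -100.6, 276.7]
tcp_rot: [0.001, 0.047, 0.999, 0.0]
wrist_force: [0.2, 0.1, -1.5]
grip_width: 23.6
```

```bash
python3 -c "
from h import *
K,M=snap('wrist','w5.png')
plan([520.7,-100.5,240],1.476,4,10)
snap('side','s5.png')
im=cv2.imread('pics/s5.png')
cv2.imwrite('pics/s5c.png',cv2.resize(im[130:285,235:385],None,fx=4,fy=3.8,interpolation=cv2.INTER_CUBIC))
"
```

```text
from [ 522.1 -100.7  276.9] 1.478 F [ 0.3  0.  -1.8] w 23.5 q7 [-0.36  0.21  0.52  1.93 -0.12  1.03  1.7 ] t 9.02
[[0.0003, 0.0, 0.0092, 0.0004, 10], [0.0003, 0.0, 0.0092, 0.0004, 10], [0.0003, 0.0, 0.0092, 0.0004, 10], [0.0003, 0.0, 0.0092, 0.0004, 10]]
```

View pics/w5.png

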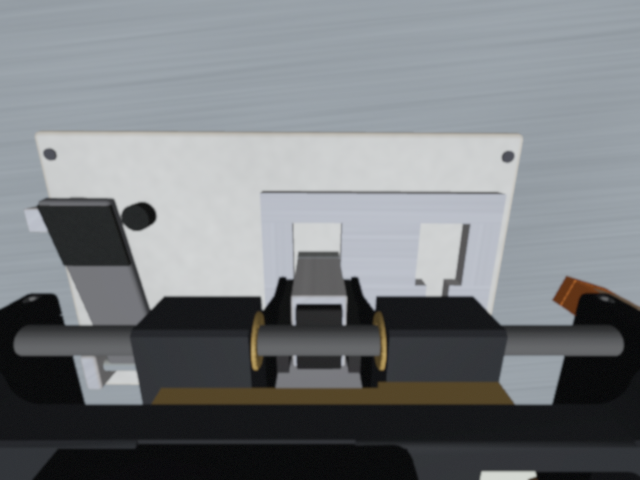

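View pics/s5c.png

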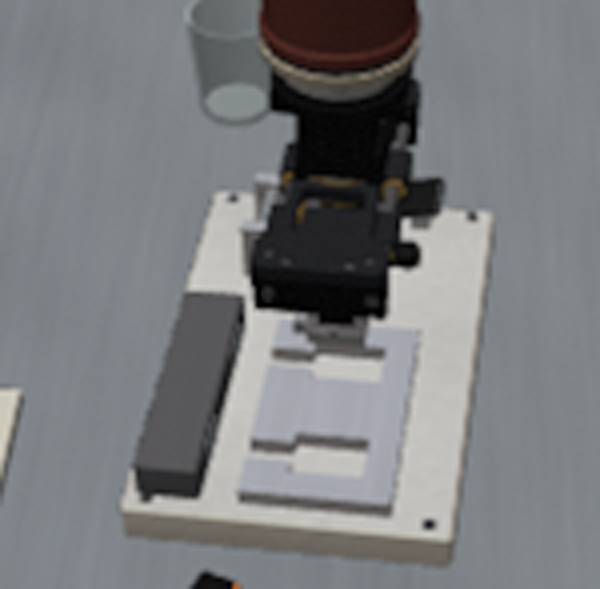

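```bash
python3 -c "
from h import *
d=np.load('pics/w5.png.npz');K,M=d['K'],d['M']
a=-.0945;u=np.array([np.cos(a),np.sin(a)]);v=np.array([-np.sin(a),np.cos(a)])
for n,uv,z in [('rimL',(292,222),42),('rimR',(342,222),42),('footL',(298,254),69),('footR',(340,254),69),('p2L',(418,224),42),('p2R',(466,224),42)]:
  p=ray(K,M,uv,z)[:2];print(n,np.round(p,1),'along x,y',np.round([p@u,p@v],1))
print(np.array([522.1,-100.7])@u,np.array([522.1,-100.7])@v)
"
```

```text
rimL [ 494.9 -115.4] along x,y [503.6 -68.2]
rimR [498.  -82.5] along x,y [503.6 -35.1]
footL [ 508.1 -111.3] along x,y [516.3 -62.9]
footR [510.4 -86.4] along x,y [516.3 -37.8]
p2L [504.1 -32.3] along x,y [504.9  15.4]
p2R [507.   -0.6] along x,y [504.8  47.3]
529.2724853252544 -50.98564776119279
```

```bash
python3 -c "
from h import *
a=-.0945;u=np.array([np.cos(a),np.sin(a)]);v=np.array([-np.sin(a),np.cos(a)])
for fn in ['w4','w5']:
  im=cv2.imread(f'pics/{fn}.png');cv2.imwrite(f'pics/{fn}c.png',cv2.resize(im[210:390,250:390],None,fx=4,fy=3.3,interpolation=cv2.INTER_CUBIC))
d=np.load('pics/w5.png.npz');K,M=d['K'],d['M']
t=np.array([522.1,-100.7])
for sh in [0]:
  c=t@u-1
  P=[[ (c-18)*u[0]+(t@v+s)*v[0],(c-18)*u[1]+(t@v+s)*v[1],z] for z in (69,133) for s in (-12,12)]
  print(np.round(proj(K,M,P),1).tolist())
print(M[:3,3])
"
```

```text
[[297.7, 244.3], [338.3, 244.4], [288.6, 293.5], [347.3, 293.6]]
[441.15202959 -93.10071157 257.12228493]
```

View pics/w5c.png

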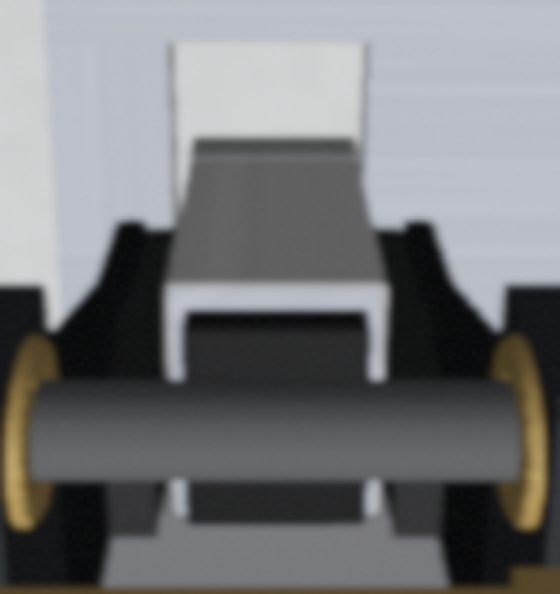

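View pics/w4c.png

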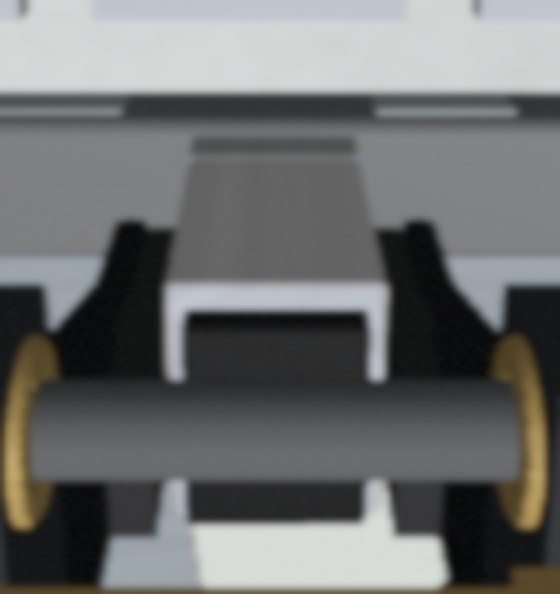

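```bash
python3 -c "
from h import *
d=np.load('pics/w3.png.npz');K,M=d['K'],d['M']
c,s=np.cos(-2.52),np.sin(-2.52)
for z in (0,64): print(np.round(proj(K,M,[[472.1+c*x-s*y,230+s*x+c*y,z] for x,y in [(-18,-12),(-18,12)]]),1).tolist())
im=cv2.imread('pics/w3.png');cv2.imwrite('pics/w3c.png',cv2.resize(im[220:340,260:370],None,fx=5,fy=5,interpolation=cv2.INTER_CUBIC))
"
```

```text
[[298.4, 228.6], [332.5, 228.5]]
[[291.6, 261.4], [337.5, 261.4]]
```

View pics/w3c.png

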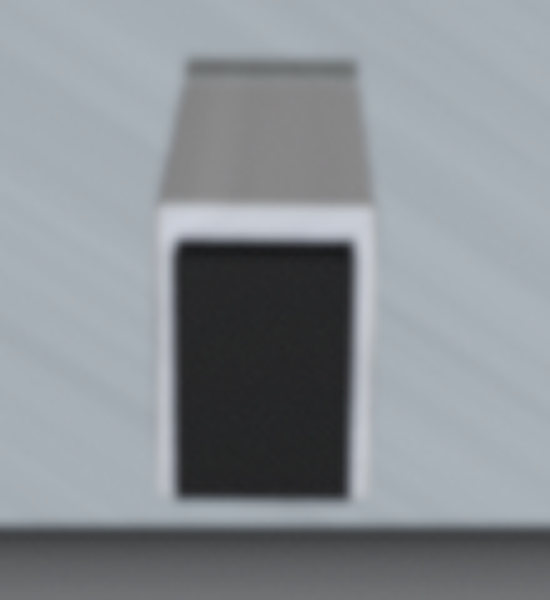

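```bash
python3 -c "
from h import *
d=eyes.get_image('wrist');H=np.array(d['hand_eye']);K=np.array(d['K']);print(np.round(H,4).tolist())
for x in (9.5,11,0): print(x,np.round(proj(K,H,[[x,-12,182],[x,-22,182],[x,12,182]]),1).tolist())
"
python3 - <<'E'
E
```

```text
[[0.0005, -0.9546, -0.2979, 81.1677], [1.0, 0.0003, 0.0005, -0.0747], [-0.0004, -0.2979, 0.9546, 19.491], [0.0, 0.0, 0.0, 1.0]]
9.5 [[295.4, 277.0], [276.4, 277.0], [341.0, 277.0]]
11 [[295.4, 274.3], [276.3, 274.3], [341.0, 274.4]]
0 [[295.8, 293.3], [277.1, 293.3], [340.6, 293.3]]
```

```bash
python3 -c "
from h import *
d=eyes.get_image('wrist');H=np.array(d['hand_eye']);K=np.array(d['K'])
def xat(v,z):
  from scipy.optimize import brentq
  return brentq(lambda x:proj(K,H,[[x,0,z]])[0,1]-v,-60,80)
for z in (143.9,147,150,151): print(z,xat(296,z), 'w',[proj(K,H,[[xat(296,z),12,z]])[0,0]-proj(K,H,[[xat(296,z),-12,z]])[0,0]])
print('foot',xat(251.8,207.9))
print('black top',xat(368.2,143.9),xat(330/3.3+210,143.9))
d=np.load('pics/w3.png.npz');K,M=d['K'],d['M']
for z in (57,58,59):
 for nm,c in [('A',[(528,46),(580,50),(560,130),(510,128)]),('B',[(292,261),(335,261),(333,320),(294,320)])]:
  P=np.array([ray(K,M,np.array(p),z)[:2] for p in c]);print(z,nm,P.mean(0).round(1), [np.linalg.norm(P[i]-P[(i+1)%4]).round(1) for i in range(4)])
"
```

```text
143.9 17.816332238594708 w [np.float64(58.4184569866722)]
147 16.237754815799356 w [np.float64(56.99818933881369)]
150 14.710099245352215 w [np.float64(55.68797868047716)]
151 14.200880721869837 w [np.float64(55.26452563544075)]
foot 14.381674140038047
black top -17.506590376091047 11.364576323706023
57 A [617.3 201.2] [np.float64(24.0), np.float64(34.6), np.float64(24.4), np.float64(35.3)]
57 B [469.5 229. ] [np.float64(23.4), np.float64(36.5), np.float64(22.5), np.float64(36.4)]
58 A [616.8 201.6] [np.float64(23.8), np.float64(34.4), np.float64(24.3), np.float64(35.1)]
58 B [469.9 229.3] [np.float64(23.3), np.float64(36.2), np.float64(22.4), np.float64(36.2)]
59 A [616.4 202.1] [np.float64(23.7), np.float64(34.2), np.float64(24.1), np.float64(34.9)]
59 B [470.3 229.6] [np.float64(23.2), np.float64(36.0), np.float64(22.3), np.float64(36.0)]
```

Request:
play_rows([
  [0.0035, -0.0004, 0, 0, 10],
  [0.003, -0.0003, 0, 0, 10],
  [0, 0, 0, 0, 10],
  [0, 0, 0.01, 0, 10],
  [0, 0, 0.008, 0, 10],
  [0, 0, 0.006, 0, 10],
  [0, 0, 0, 0, 10],
])

```text
clock: 9.75
position: [513.9, -101.4, 249.8]
tcp_rot: [-0.001, 0.047, 0.999, -0.0]
wrist_force: [-0.4, 0.8, -1.4]
grip_width: 23.8
```

```bash
python3 -c "
from h import *
K,M=snap('wrist','w6.png')
plan([516,-101,238],1.476,1,10)
"
```

```text
from [ 514.2 -101.5  250.6] 1.477 F [ 1.   0.7 -0.8] w 23.8 q7 [-0.35  0.24  0.52  1.97 -0.14  0.98  1.71] t 9.8
[[-0.0018, 0.0007, 0.0126, 0.0009, 10]]
```

View pics/w6.png

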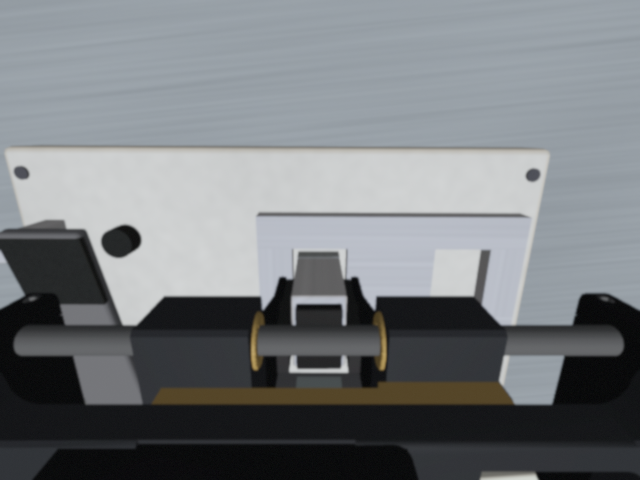

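Request:
play_rows([
  [-0.0016, 0.0008, 0, 0, 10],
  [0, 0, 0.005, 0, 10],
  [0, 0, 0.004, 0, 10],
  [0, 0, 0.003, 0, 10],
  [0, 0, 0, 0, 10],
  [0, 0, 0, 0, 10],
])

```text
clock: 10.3
position: [516.2, -100.9, 239.5]
tcp_rot: [-0.0, 0.047, 0.999, -0.0]
wrist_force: [0.4, 0.7, -0.7]
grip_width: 23.8
```

```bash
python3 -c "
from h import *
K,M=snap('wrist','w7.png')
plan([516,-101,238],1.476,1,10)
"
```

```text
from [ 516.2 -100.9  239.8] 1.477 F [ 0.  -0.1 -0.4] w 23.9 q7 [-0.34  0.26  0.51  1.97 -0.15  0.95  1.72] t 10.35
[[0.0002, -0.0001, 0.0018, 0.001, 10]]
```

View pics/w7.png

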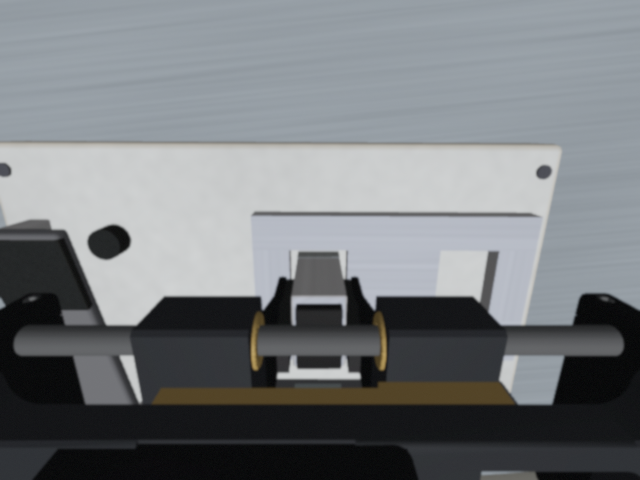

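Request:
play_rows([
  [0, 0, 0.0015, 0, 10],
  [0, 0, 0.001, 0, 10],
  [0, 0, 0, 0, 10],
  [0, 0, 0, 0, 10],
])

```text
clock: 10.68
position: [516.4, -101.0, 237.7]
tcp_rot: [0.0, 0.047, 0.999, 0.0]
wrist_force: [-2.1, -0.7, 5.1]
grip_width: 24.0
```

Request:
play_rows([
  [0, 0, 0, 0, 60],
  [0, 0, 0, 0, 60],
  [0, 0, 0, 0, 60],
  [0, 0, 0, 0, 60],
  [0, 0, -0.02, 0, 60],
  [0, 0, -0.03, 0, 60],
  [0, 0, -0.03, 0, 60],
  [0, 0, -0.02, 0, 60],
])

```text
clock: 11.35
position: [516.5, -101.2, 339.7]
tcp_rot: [0.001, 0.047, 0.999, -0.0]
wrist_force: [0.3, -0.3, 0.2]
grip_width: 52.0
```

```bash
python3 -c "
from h import *
plan([560,150,370],-1.01,23,70)
"
```

```text
from [ 516.5 -101.2  339.7] 1.477 F [ 0.3 -0.3  0.2] w 52.0 q7 [-0.38  0.13  0.53  1.87 -0.07  1.16  1.65] t 11.35
[[-0.0009, 0.0111, -0.0013, 0.1081, 70], [0.0003, 0.0111, -0.0013, 0.1081, 70], [0.0015, 0.011, -0.0013, 0.1081, 70], [0.0027, 0.0107, -0.0013, 0.1081, 70], [0.0039, 0.0104, -0.0013, 0.1081, 70], [0.005, 0.0099, -0.0013, 0.1081, 70], [0.006, 0.0093, -0.0013, 0.1081, 70], [0.007, 0.0086, -0.0013, 0.1081, 70], [0.0079, 0.0078, -0.0013, 0.1081, 70], [0.0087, 0.0069, -0.0013, 0.1081, 70]]
[[0.0094, 0.006, -0.0013, 0.1081, 70], [0.0099, 0.0049, -0.0013, 0.1081, 70], [0.0104, 0.0038, -0.0013, 0.1081, 70], [0.0108, 0.0027, -0.0013, 0.1081, 70], [0.011, 0.0015, -0.0013, 0.1081, 70], [0.0111, 0.0003, -0.0013, 0.1081, 70], [0.011, -0.0009, -0.0013, 0.1081, 70], [0.0109, -0.0021, -0.0013, 0.1081, 70], [0.0106, -0.0033, -0.0013, 0.1081, 70], [0.0102, -0.0044, -0.0013, 0.1081, 70]]
[[0.0097, -0.0055, -0.0013, 0.1081, 70], [0.009, -0.0065, -0.0013, 0.1081, 70], [0.0083, -0.0074, -0.0013, 0.1081, 70]]
```

```bash
python3 -c "
from h import *
K,M=snap('wrist','w8.png')
"
```

```text
(no output)
```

View pics/w8.png

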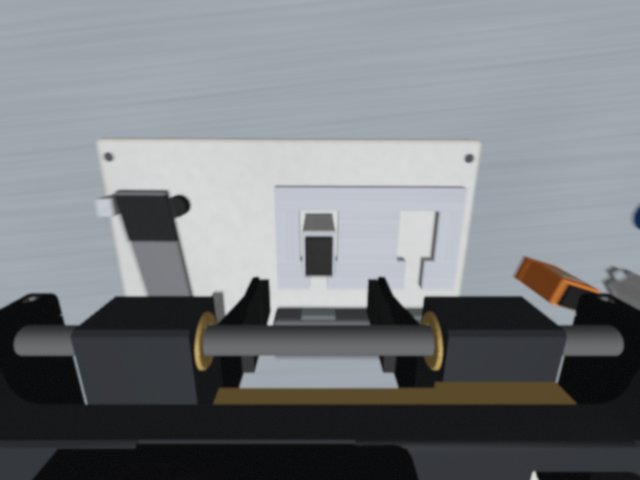

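Request:
play_rows([
  [-0.0009, 0.011, -0.0013, 0.108, 70],
  [0.0003, 0.011, -0.0013, 0.108, 70],
  [0.0015, 0.011, -0.0013, 0.108, 70],
  [0.0027, 0.0107, -0.0013, 0.108, 70],
  [0.0039, 0.0104, -0.0013, 0.108, 70],
  [0.005, 0.01, -0.0013, 0.108, 70],
  [0.006, 0.0093, -0.0013, 0.108, 70],
  [0.007, 0.0086, -0.0013, 0.108, 70],
  [0.008, 0.0078, -0.0013, 0.108, 70],
  [0.0087, 0.007, -0.0013, 0.108, 70],
])

```text
clock: 12.23
position: [535.0, 9.1, 350.0]
tcp_rot: [-0.0, 0.556, 0.831, -0.0]
wrist_force: [0.4, -0.6, 0.7]
grip_width: 61.1
```

Request:
play_rows([
  [0.0094, 0.006, -0.0013, 0.108, 70],
  [0.01, 0.005, -0.0013, 0.108, 70],
  [0.0104, 0.0038, -0.0013, 0.108, 70],
  [0.0108, 0.0027, -0.0013, 0.108, 70],
  [0.011, 0.0015, -0.0013, 0.108, 70],
  [0.011, 0.0003, -0.0013, 0.108, 70],
  [0.011, -0.001, -0.0013, 0.108, 70],
  [0.011, -0.002, -0.0013, 0.108, 70],
  [0.0106, -0.0033, -0.0013, 0.108, 70],
  [0.0102, -0.0044, -0.0013, 0.108, 70],
])

```text
clock: 13.07
position: [553.8, 118.5, 363.0]
tcp_rot: [0.0, 0.904, 0.427, -0.0]
wrist_force: [-0.5, -0.1, 0.3]
grip_width: 60.8
```

Request:
play_rows([
  [0.0097, -0.0055, -0.0013, 0.108, 70],
  [0.009, -0.0065, -0.0013, 0.108, 70],
  [0.0083, -0.0074, -0.0013, 0.108, 70],
  [0, 0, 0, 0, 70],
  [0, 0, 0, 0, 70],
  [0, 0, 0, 0, 70],
])

```text
clock: 13.57
position: [559.3, 150.1, 366.9]
tcp_rot: [0.0, 0.96, 0.28, -0.0]
wrist_force: [0.4, -0.5, 0.9]
grip_width: 60.9
```

```bash
python3 -c "
from h import *
K,M=snap('wrist','w9.png')
plan([616.7,201.8,250],-1.01,6,80)
im=cv2.imread('pics/w9.png');cv2.imwrite('pics/w9c.png',cv2.resize(im[120:300,230:430],None,fx=4,fy=3.3,interpolation=cv2.INTER_CUBIC))
"
```

```text
from [559.4 149.8 367. ] -1.005 F [0.5 0.3 0. ] w 60.9 q7 [-0.85  0.23  0.6   1.72 -0.14  1.23 -1.22] t 13.62
[[0.0127, -0.0022, 0.0195, 0.0008, 80], [0.0127, -0.0022, 0.0195, 0.0008, 80], [0.0127, -0.0022, 0.0195, 0.0008, 80], [0.0127, -0.0022, 0.0195, 0.0008, 80], [0.0127, -0.0022, 0.0195, 0.0008, 80], [0.0127, -0.0022, 0.0195, 0.0008, 80]]
```

View pics/w9.png

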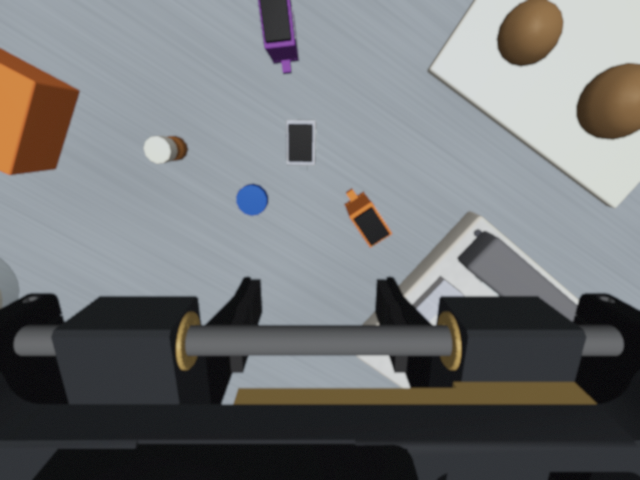

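```bash
python3 -c "
from h import *
d=np.load('pics/w9.png.npz');K,M=d['K'],d['M']
im=cv2.imread('pics/w9.png');cv2.imwrite('pics/w9c.png',cv2.resize(im[105:185,265:345],None,fx=7,fy=7,interpolation=cv2.INTER_CUBIC))
c=ray(K,M,(301.3,142.3),58);print(c);plan([c[0],c[1],250],-1.01,6,80)"
```

```text
[616.78842961 202.5117295   58.        ]
from [559.4 149.8 367. ] -1.005 F [0.5 0.3 0. ] w 60.9 q7 [-0.85  0.23  0.6   1.72 -0.14  1.23 -1.22] t 13.62
[[0.0128, -0.0023, 0.0195, 0.0008, 80], [0.0128, -0.0023, 0.0195, 0.0008, 80], [0.0128, -0.0023, 0.0195, 0.0008, 80], [0.0128, -0.0023, 0.0195, 0.0008, 80], [0.0128, -0.0023, 0.0195, 0.0008, 80], [0.0128, -0.0023, 0.0195, 0.0008, 80]]
```

View pics/w9c.png

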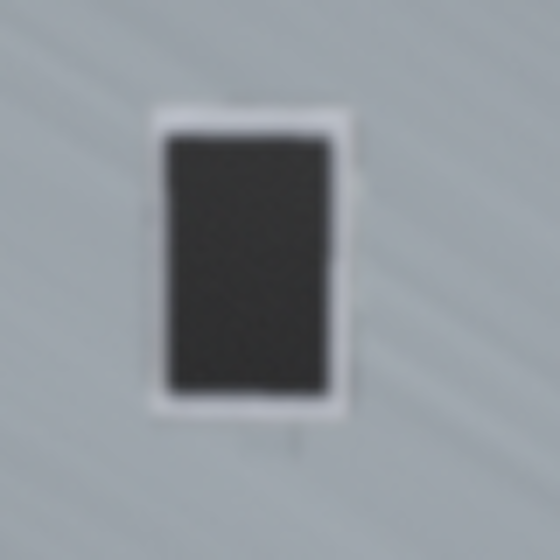

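Request:
play_rows([
  [0.0128, -0.0022, 0.015, 0, 80],
  [0.0128, -0.0022, 0.015, 0, 80],
  [0.0128, -0.0023, 0.015, 0, 80],
  [0.0128, -0.0023, 0.015, 0, 80],
  [0.0128, -0.0023, 0.02, 0, 80],
  [0.0128, -0.0022, 0.02, 0, 80],
  [0, 0, 0.02, 0, 80],
  [0, 0, 0, 0, 80],
  [0, 0, 0, 0, 80],
])

```text
clock: 14.37
position: [616.8, 202.2, 246.4]
tcp_rot: [0.0, 0.961, 0.278, -0.001]
wrist_force: [0.1, -0.5, 1.1]
grip_width: 69.5
```

```bash
python3 -c "
from h import *
snap('wrist','w10.png')
plan([616.8,202.5,208],-1.01,1,80)"
```

```text
from [617.3 202.2 247.8] -1.007 F [ 0.4 -0.1  1.1] w 69.7 q7 [-0.79  0.5   0.54  1.66 -0.28  1.06 -1.18] t 14.42
[[-0.0003, -0.0005, 0.0398, 0.0027, 80]]
```

View pics/w10.png

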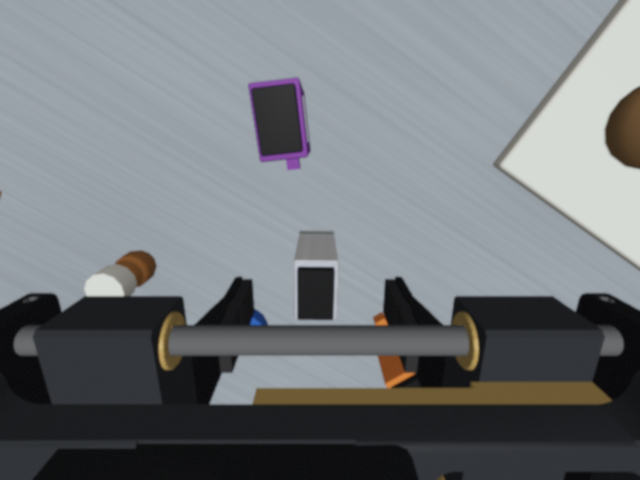

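```bash
python3 -c "
from h import *
d=np.load('pics/w9.png.npz');K,M=d['K'],d['M']
th=-1.007;ty=np.array([np.cos(th),np.sin(th)]);tx=np.array([-np.sin(th),np.cos(th)])
for n,uv,z in [('or top',(354,218),64),('or',(374,247),64),('or',(390,238),64),('or',(365,208),64),('or tab',(351,190),10),('cap',(252,199),14)]:
  c=ray(K,M,uv,z)[:2];r=c-[617,202.3];print(n,c.round(),'tool',(r@tx).round(),(r@ty).round())"
```

```text
or top [588. 131.] tool -63.0 45.0
or [575. 101.] tool -89.0 64.0
or [590.  93.] tool -81.0 78.0
or [600. 128.] tool -54.0 54.0
or tab [602. 137.] tool -47.0 47.0
cap [542. 217.] tool -56.0 -53.0
```

Request:
play_rows([
  [0, 0, 0.02, 0, 80],
  [0, 0, 0.02, 0, 80],
  [0, 0, 0, 0, 60],
  [0, 0, 0, 0, 10],
  [0, 0, 0, 0, 10],
  [0, 0, 0, 0, 10],
  [0, 0, 0, 0, 10],
  [0, 0, 0, 0, 10],
  [0, 0, 0, 0, 10],
  [0, 0, 0, 0, 10],
], force=25)

```text
clock: 15.25
position: [617.1, 203.4, 207.4]
tcp_rot: [-0.0, 0.961, 0.278, 0.0]
wrist_force: [-1.0, 0.5, 0.7]
grip_width: 24.2
```

Request:
play_rows([
  [0, 0, 0, 0, 10],
  [0, 0, 0, 0, 10],
])

```text
clock: 15.42
position: [617.2, 203.4, 207.4]
tcp_rot: [-0.0, 0.961, 0.278, 0.0]
wrist_force: [-1.3, 0.0, 3.5]
grip_width: 23.4
```

Request:
play_rows([
  [0, 0, -0.02, 0, 10],
  [0, 0, -0.035, 0, 10],
  [0, 0, -0.035, 0, 10],
  [0, 0, -0.02, 0, 10],
  [0, 0, 0, 0, 10],
])

```text
clock: 15.83
position: [618.5, 203.2, 322.3]
tcp_rot: [-0.001, 0.961, 0.278, 0.004]
wrist_force: [0.6, -0.3, -1.5]
grip_width: 23.6
```

```bash
python3 -c "
from h import *
plan([530,-16,310],1.476,23,10)
"
```

```text
from [618.5 203.2 322.3] -1.007 F [ 0.6 -0.3 -1.5] w 23.6 q7 [-0.82  0.42  0.57  1.59 -0.24  1.19 -1.21] t 15.83
[[-0.0083, 0.006, 0.0005, -0.108, 10], [-0.0089, 0.0051, 0.0005, -0.108, 10], [-0.0094, 0.0041, 0.0005, -0.108, 10], [-0.0098, 0.003, 0.0005, -0.108, 10], [-0.0101, 0.002, 0.0005, -0.108, 10], [-0.0102, 0.0009, 0.0005, -0.108, 10], [-0.0103, -0.0002, 0.0005, -0.108, 10], [-0.0102, -0.0014, 0.0005, -0.108, 10], [-0.01, -0.0024, 0.0005, -0.108, 10], [-0.0097, -0.0035, 0.0005, -0.108, 10]]
[[-0.0092, -0.0045, 0.0005, -0.108, 10], [-0.0087, -0.0055, 0.0005, -0.108, 10], [-0.008, -0.0064, 0.0005, -0.108, 10], [-0.0073, -0.0072, 0.0005, -0.108, 10], [-0.0065, -0.008, 0.0005, -0.108, 10], [-0.0056, -0.0086, 0.0005, -0.108, 10], [-0.0046, -0.0092, 0.0005, -0.108, 10], [-0.0036, -0.0096, 0.0005, -0.108, 10], [-0.0026, -0.01, 0.0005, -0.108, 10], [-0.0015, -0.0102, 0.0005, -0.108, 10]]
[[-0.0004, -0.0103, 0.0005, -0.108, 10], [0.0008, -0.0102, 0.0005, -0.108, 10], [0.0019, -0.0101, 0.0005, -0.108, 10]]
```

Request:
play_rows([
  [-0.0083, 0.006, 0.0005, -0.108, 10],
  [-0.0089, 0.005, 0.0005, -0.108, 10],
  [-0.0094, 0.004, 0.0005, -0.108, 10],
  [-0.0098, 0.003, 0.0005, -0.108, 10],
  [-0.01, 0.002, 0.0005, -0.108, 10],
  [-0.0102, 0.001, 0.0005, -0.108, 10],
  [-0.0103, 0, 0.0005, -0.108, 10],
  [-0.0102, -0.0014, 0.0005, -0.108, 10],
  [-0.01, -0.0024, 0.0005, -0.108, 10],
  [-0.0097, -0.0035, 0.0005, -0.108, 10],
])

```text
clock: 16.67
position: [578.5, 107.5, 311.0]
tcp_rot: [-0.0, 0.679, 0.734, -0.001]
wrist_force: [0.2, -0.0, -1.7]
grip_width: 24.0
```

Request:
play_rows([
  [-0.0092, -0.0045, 0.0005, -0.108, 10],
  [-0.0087, -0.0055, 0.0005, -0.108, 10],
  [-0.008, -0.0064, 0.0005, -0.108, 10],
  [-0.0073, -0.0072, 0.0005, -0.108, 10],
  [-0.0065, -0.008, 0.0005, -0.108, 10],
  [-0.0056, -0.0086, 0.0005, -0.108, 10],
  [-0.0046, -0.0092, 0.0005, -0.108, 10],
  [-0.0036, -0.0096, 0.0005, -0.108, 10],
  [-0.0026, -0.01, 0.0005, -0.108, 10],
  [-0.0015, -0.0102, 0.0005, -0.108, 10],
])

```text
clock: 17.5
position: [540.1, 12.2, 306.1]
tcp_rot: [-0.001, 0.205, 0.979, -0.0]
wrist_force: [-0.5, -0.4, -0.9]
grip_width: 23.8
```

Request:
play_rows([
  [-0.0004, -0.0103, 0.0005, -0.108, 10],
  [0.0008, -0.0102, 0.0005, -0.108, 10],
  [0.0019, -0.01, 0.0005, -0.108, 10],
  [0, 0, 0.02, 0, 10],
  [0, 0, 0.014, 0, 10],
  [0, 0, 0, 0, 10],
  [0, 0, 0, 0, 10],
  [0, 0, 0, 0, 10],
])

```text
clock: 18.17
position: [529.3, -15.7, 271.9]
tcp_rot: [-0.0, 0.047, 0.999, -0.0]
wrist_force: [0.2, -0.3, -1.6]
grip_width: 24.1
```

```bash
python3 -c "
from h import *
K,M=snap('wrist','w11.png')
plan([528,-16,240],1.476,1,10)
im=cv2.imread('pics/w11.png');cv2.imwrite('pics/w11c.png',cv2.resize(im[180:390,250:450],None,fx=4,fy=2.85,interpolation=cv2.INTER_CUBIC))
"
```

```text
from [529.5 -15.7 272.3] 1.477 F [-0.4 -0.5 -0.1] w 23.9 q7 [-0.33  0.21  0.31  1.93 -0.07  1.02  1.49] t 18.22
[[0.0015, -0.0005, 0.0323, 0.0012, 10]]
```

View pics/w11.png

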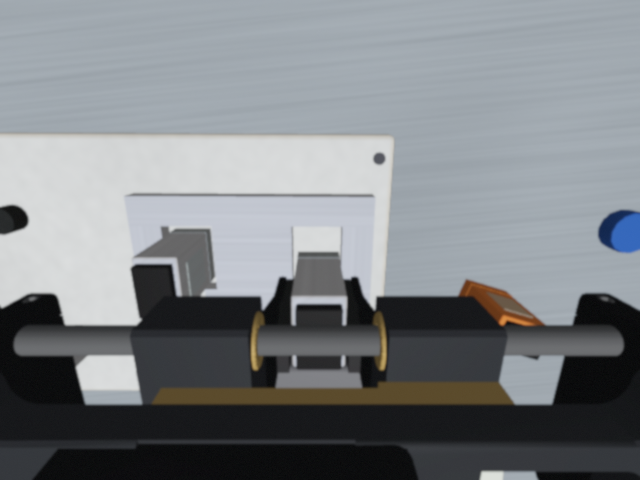

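View pics/w11c.png

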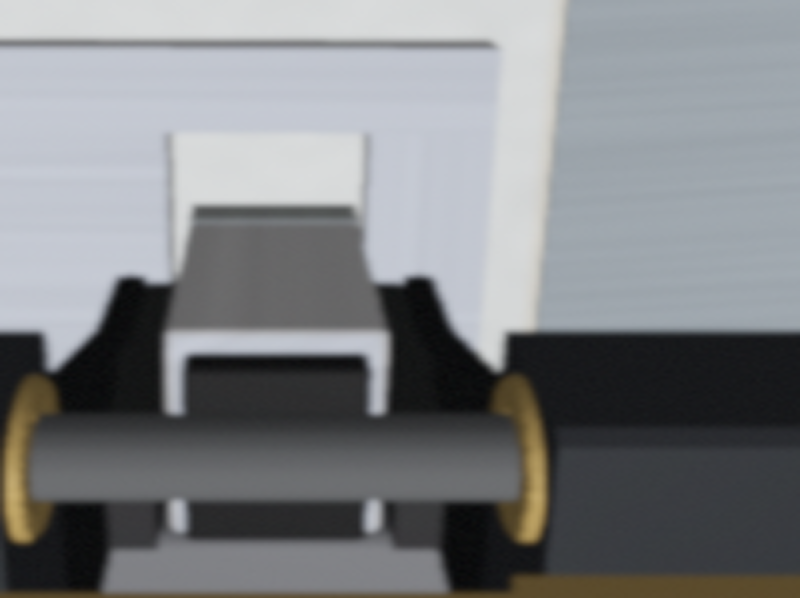

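```bash
python3 -c "
from h import *
d=np.load('pics/w11.png.npz');K,M=d['K'],d['M']
a=-.0945;u=np.array([np.cos(a),np.sin(a)]);v=np.array([-np.sin(a),np.cos(a)])
r=ray(K,M,(316.6,226.3),42)[:2];f=ray(K,M,(318.5,252.3),272.3-207.4)[:2]
print('rim',r@u,r@v,'foot',f@u,f@v,'need dx',(r@u+4.5-f@u),'dy',(r-f)@v)
plan([524.3,-16.4,240],1.476,1,10)
"
```

```text
rim 504.2736899959749 33.25156767345069 foot 514.054332529675 34.47877963440931 need dx -5.280642533700075 dy -1.2272119609586238
from [529.5 -15.7 272.3] 1.477 F [-0.4 -0.5 -0.1] w 23.9 q7 [-0.33  0.21  0.31  1.93 -0.07  1.02  1.49] t 18.22
[[0.0051, -0.0012, 0.0323, 0.0012, 10]]
```

Both estimates agree: +5.2 mm tool x, −1.2 mm tool y.

Request:
play_rows([
  [0.003, -0.0006, 0, 0, 10],
  [0.0022, -0.0006, 0, 0, 10],
  [0, 0, 0.008, 0, 10],
  [0, 0, 0.008, 0, 10],
  [0, 0, 0.006, 0, 10],
  [0, 0, 0, 0, 10],
  [0, 0, 0, 0, 10],
])

```text
clock: 18.8
position: [523.7, -16.5, 248.9]
tcp_rot: [-0.001, 0.047, 0.999, -0.0]
wrist_force: [0.3, -0.9, -1.1]
grip_width: 23.7
```

```bash
python3 -c "
from h import *
K,M=snap('wrist','w12.png')
plan([524.3,-16.4,237.5],1.476,1,10)
im=cv2.imread('pics/w12.png');cv2.imwrite('pics/w12c.png',cv2.resize(im[180:390,250:450],None,fx=4,fy=2.85,interpolation=cv2.INTER_CUBIC))
"
```

```text
from [523.9 -16.5 249.4] 1.477 F [ 0.1  0.1 -1.2] w 23.6 q7 [-0.33  0.22  0.31  1.96 -0.08  0.97  1.5 ] t 18.85
[[-0.0004, 0.0001, 0.0119, 0.0009, 10]]
```

View pics/w12c.png

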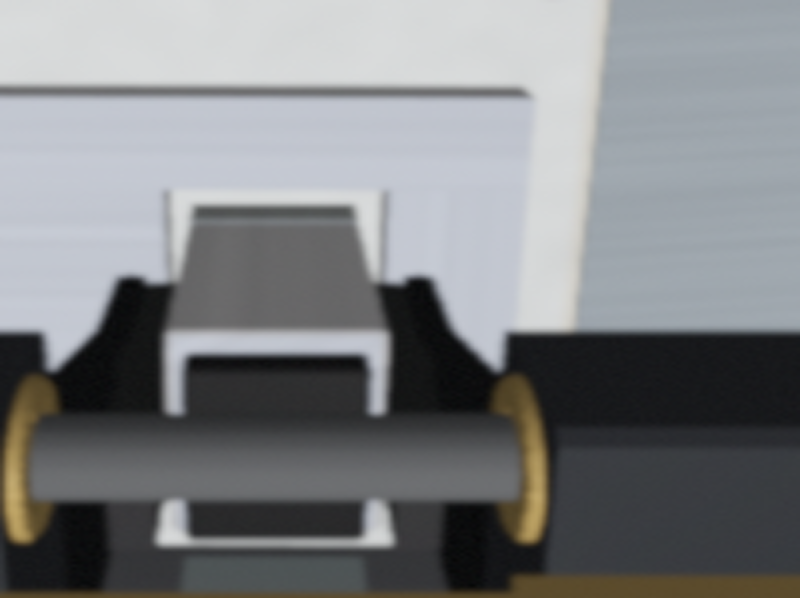

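Request:
play_rows([
  [-0.0005, 0, 0.004, 0, 10],
  [0, 0, 0.004, 0, 10],
  [0, 0, 0.0025, 0, 10],
  [0, 0, 0.0015, 0, 10],
  [0, 0, 0, 0, 10],
  [0, 0, 0, 0, 10],
  [0, 0, 0, 0, 10],
])

```text
clock: 19.43
position: [524.4, -16.5, 237.7]
tcp_rot: [0.0, 0.047, 0.999, -0.0]
wrist_force: [-0.3, -0.3, -1.9]
grip_width: 23.7
```

Request:
play_rows([
  [0, 0, 0.001, 0, 10],
  [0, 0, 0, 0, 10],
  [0, 0, 0, 0, 10],
])

```text
clock: 19.68
position: [524.5, -16.6, 237.2]
tcp_rot: [0.0, 0.047, 0.999, 0.0]
wrist_force: [-2.9, -0.5, 5.7]
grip_width: 23.7
```

Request:
play_rows([
  [0, 0, 0, 0, 60],
  [0, 0, 0, 0, 60],
  [0, 0, 0, 0, 60],
  [0, 0, 0, 0, 60],
  [0, 0, -0.02, 0, 60],
  [0, 0, -0.03, 0, 60],
  [0, 0, -0.03, 0, 60],
  [0, 0, -0.02, 0, 60],
  [0, 0, 0, 0, 60],
  [0, 0, 0, 0, 0],
])

```text
clock: 20.52
position: [524.7, -16.5, 337.7]
tcp_rot: [0.001, 0.047, 0.999, 0.0]
wrist_force: [-1.2, 0.4, -1.2]
grip_width: 49.7
```

```bash
python3 -c "
from h import *
K,M=snap('wrist','w13.png')
plan([560,-200,340],1.476,8,0)
"
```

```text
from [524.3 -16.5 336.5] 1.477 F [-0.7 -0.  -0.2] w 47.5 q7 [-0.34  0.13  0.32  1.87 -0.04  1.15  1.46] t 20.57
[[-0.0066, -0.0224, -0.0004, 0.0001, 0], [-0.0066, -0.0224, -0.0004, 0.0001, 0], [-0.0066, -0.0224, -0.0004, 0.0001, 0], [-0.0066, -0.0224, -0.0004, 0.0001, 0], [-0.0066, -0.0224, -0.0004, 0.0001, 0], [-0.0066, -0.0224, -0.0004, 0.0001, 0], [-0.0066, -0.0224, -0.0004, 0.0001, 0], [-0.0066, -0.0224, -0.0004, 0.0001, 0]]
```

View pics/w13.png

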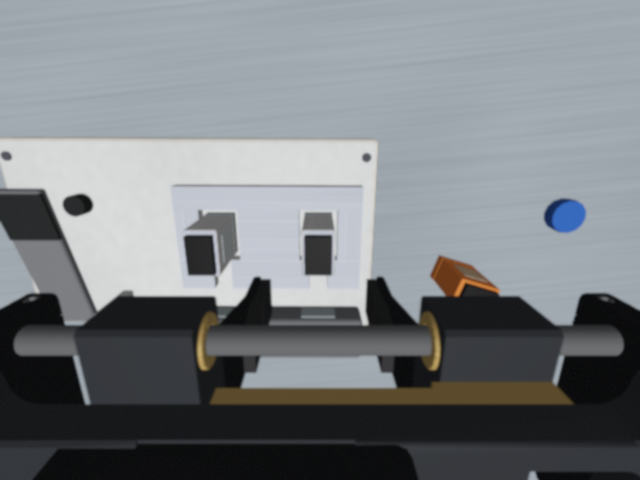

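Request:
play_rows([
  [-0.004, -0.025, 0, 0, 0],
  [-0.004, -0.025, 0, 0, 0],
  [-0.004, -0.025, 0, 0, 0],
  [-0.004, -0.025, 0, 0, 0],
  [-0.004, -0.025, 0, 0, 0],
  [-0.004, -0.025, 0, 0, 0],
  [-0.004, -0.025, 0, 0, 0],
  [0, 0, 0, 0, 0],
  [0, 0, 0, 0, 0],
  [0, 0, 0, 0, 0],
], force=20)

```text
clock: 21.4
position: [535.7, -192.7, 335.4]
tcp_rot: [-0.001, 0.047, 0.999, 0.0]
wrist_force: [-0.7, 1.1, -0.3]
grip_width: 0.5
```

```bash
python3 -c "
from h import *
K,M=snap('wrist','w14.png')
plan([478.4,-217.3,290],1.476,5,0)
a=-.0945;x,y=537.2,-127.4
def W(v): return [x+np.cos(a)*v[0]-np.sin(a)*v[1],y+np.sin(a)*v[0]+np.cos(a)*v[1],v[2]]
xr=50-100*np.cos(.22)  # rest
print('rest pad corners pred',[proj(K,M,W((xr+dx*np.cos(.22)-91*0,-95+dy,91-dx*np.sin(.22))))[0].round(1).tolist() for dx,dy in [(-18,-18),(-18,18),(18,18),(18,-18)]])
print('post',proj(K,M,W((-50,-137,69))).round(1))
"
```

```text
from [ 535.9 -192.2  335.7] 1.478 F [ 1.  -0.  -0.5] w 0.7 q7 [-0.12  0.23  0.45  1.77 -0.11  1.17  1.84] t 21.45
[[0.011, -0.0061, 0.0091, 0.0004, 0], [0.011, -0.0061, 0.0091, 0.0004, 0], [0.011, -0.0061, 0.0091, 0.0004, 0], [0.011, -0.0061, 0.0091, 0.0004, 0], [0.011, -0.0061, 0.0091, 0.0004, 0]]
rest pad corners pred [[243.5, 153.7], [299.7, 153.8], [301.1, 205.4], [249.2, 205.3]]
post [[219.4 173.3]]
```

View pics/w14.png

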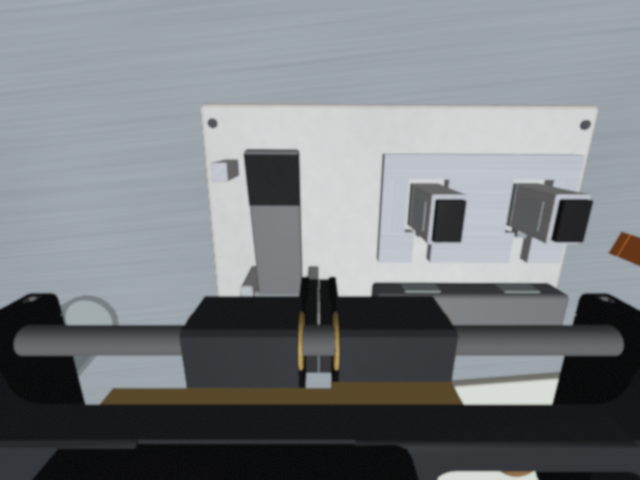

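Request:
play_rows([
  [0.011, -0.006, 0.009, 0, 0],
  [0.011, -0.006, 0.009, 0, 0],
  [0.011, -0.006, 0.009, 0, 0],
  [0.011, -0.006, 0.009, 0, 0],
  [0.011, -0.006, 0.009, 0, 0],
  [0.0005, 0, 0.008, 0, 0],
  [0, 0, 0, 0, 0],
  [0, 0, 0, 0, 0],
  [0, 0, 0, 0, 0],
])

```text
clock: 22.2
position: [478.8, -217.2, 284.1]
tcp_rot: [0.0, 0.046, 0.999, -0.0]
wrist_force: [0.4, -0.5, -0.7]
grip_width: 0.5
```

```bash
python3 -c "
from h import *
K,M=snap('wrist','w15.png');snap('side','s15.png')
plan([478.4,-217.3,251],1.476,5,0)
im=cv2.imread('pics/s15.png')
cv2.imwrite('pics/s15c.png',cv2.resize(im[130:285,235:385],None,fx=4,fy=3.8,interpolation=cv2.INTER_CUBIC))
"
```

```text
from [ 478.7 -217.6  284.2] 1.478 F [0.  0.1 1.2] w 0.4 q7 [-0.08  0.19  0.47  1.93 -0.1   1.04  1.91] t 22.3
[[0.0001, 0.0, 0.0066, 0.0004, 0], [0.0001, 0.0, 0.0066, 0.0004, 0], [0.0001, 0.0, 0.0066, 0.0004, 0], [0.0001, 0.0, 0.0066, 0.0004, 0], [0.0001, 0.0, 0.0066, 0.0004, 0]]
```

View pics/w15.png

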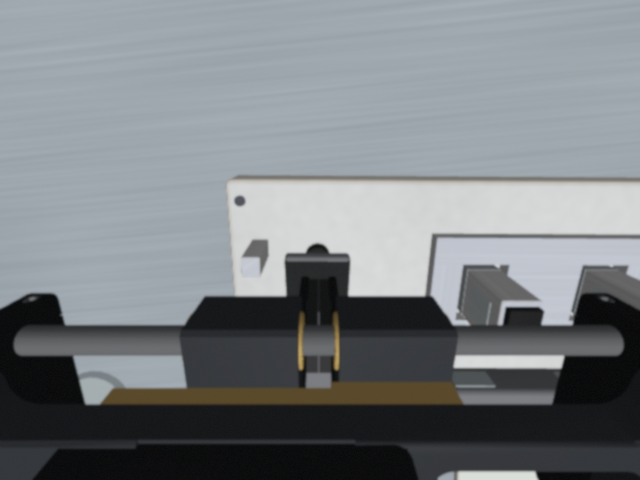

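View pics/s15c.png

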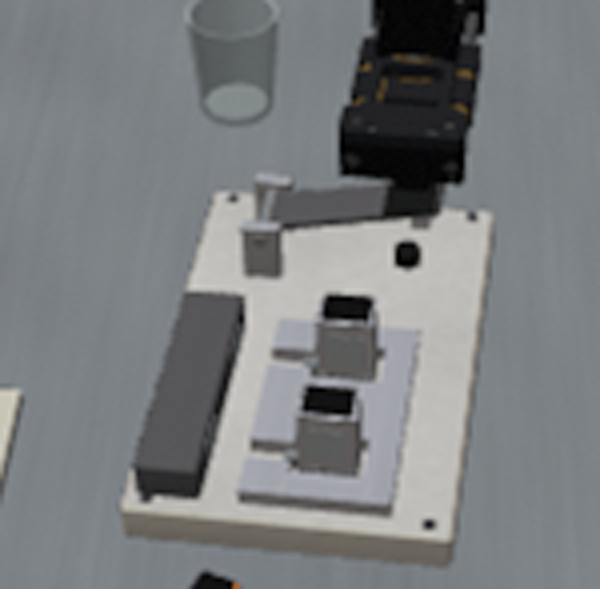

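Request:
play_rows([
  [0, 0, 0.005, 0, 0],
  [0, 0, 0.005, 0, 0],
  [0, 0, 0.005, 0, 0],
  [0, 0, 0.004, 0, 0],
  [0, 0, 0.004, 0, 0],
  [0, 0, 0.003, 0, 0],
  [0, 0, 0.002, 0, 0],
  [0, 0, 0, 0, 0],
  [0, 0, 0, 0, 0],
  [0, 0, 0, 0, 0],
])

```text
clock: 23.13
position: [477.4, -218.1, 255.4]
tcp_rot: [-0.001, 0.047, 0.999, 0.0]
wrist_force: [-4.4, 1.3, 5.8]
grip_width: 0.9
```

```bash
python3 -c "
from h import *
plan([478.4,-217.3,251],1.476,1,0)
"
```

```text
from [ 477.4 -218.1  255.4] 1.477 F [-4.4  1.3  5.8] w 0.9 q7 [-0.07  0.23  0.46  1.96 -0.12  0.98  1.93] t 23.13
[[-0.0009, 0.0009, 0.0044, 0.0007, 0]]
```

Request:
play_rows([
  [0, 0, 0.002, 0, 0],
  [0, 0, 0.0015, 0, 0],
  [0, 0, 0.0008, 0, 0],
  [0, 0, 0, 0, 0],
  [0, 0, 0, 0, 0],
  [0, 0, 0, 0, 0],
])

```text
clock: 23.63
position: [477.5, -218.2, 251.4]
tcp_rot: [-0.0, 0.047, 0.999, 0.0]
wrist_force: [-4.7, 0.9, 7.4]
grip_width: 0.7
```

Request:
play_rows([
  [0, 0, 0, 0, 0],
])

```text
clock: 23.72
position: [477.5, -218.2, 251.4]
tcp_rot: [-0.0, 0.047, 0.999, 0.0]
wrist_force: [-4.0, 1.3, 7.0]
grip_width: 0.6
```

Request:
play_rows([
  [0, 0, 0, 0, 0],
])

```text
clock: 23.8
position: [477.6, -218.2, 251.4]
tcp_rot: [-0.0, 0.047, 0.999, 0.0]
wrist_force: [-3.7, 0.3, 7.1]
grip_width: 0.5
```

```bash
python3 -c "
from h import *
K,M=snap('wrist','w16.png');snap('side','s16.png');snap('top','t16.png')
for i in range(3):
  snap('wrist','x.png');p,th,s=pose();print(p.round(2),np.round(s['wrist_force'],1))
im=cv2.imread('pics/s16.png')
cv2.imwrite('pics/s16c.png',cv2.resize(im[155:285,265:375],None,fx=6,fy=4.6,interpolation=cv2.INTER_CUBIC))
im=cv2.imread('pics/w16.png')
cv2.imwrite('pics/w16c.png',cv2.resize(im[180:330,220:420],None,fx=4,fy=4,interpolation=cv2.INTER_CUBIC))
a=-.0945;x,y=537.2,-127.4
def W(v): return [x+np.cos(a)*v[0]-np.sin(a)*v[1],y+np.sin(a)*v[0]+np.cos(a)*v[1],v[2]]
for z in (65,69,73):
  print(z,'pad free end',[proj(K,M,W((-68,-95+dy,z)))[0].round(1).tolist() for dy in (-18,18)],'post',[proj(K,M,W((-57,-137+dy,69)))[0].round(1).tolist() for dy in (-6,6)])
"
```

```text
[ 477.55 -218.18  251.42] [-4.7  0.5  7. ]
[ 477.54 -218.17  251.38] [-4.8  1.1  6.9]
[ 477.54 -218.19  251.4 ] [-5.6  0.8  6.5]
65 pad free end [[286.2, 260.6], [353.8, 260.6]] post [[229.6, 282.6], [252.2, 282.6]]
69 pad free end [[285.5, 263.3], [354.6, 263.4]] post [[229.6, 282.6], [252.2, 282.6]]
73 pad free end [[284.8, 266.2], [355.4, 266.2]] post [[229.6, 282.6], [252.2, 282.6]]
```

View pics/w16c.png

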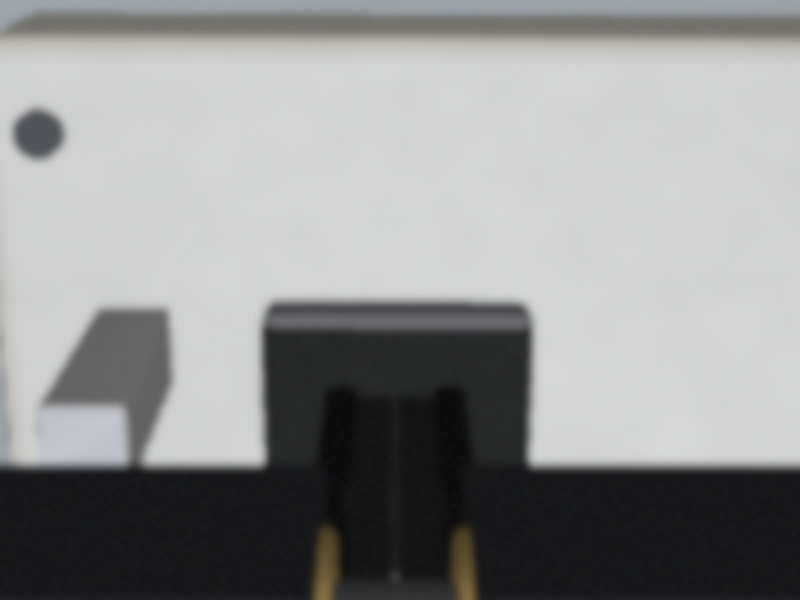

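View pics/s16c.png

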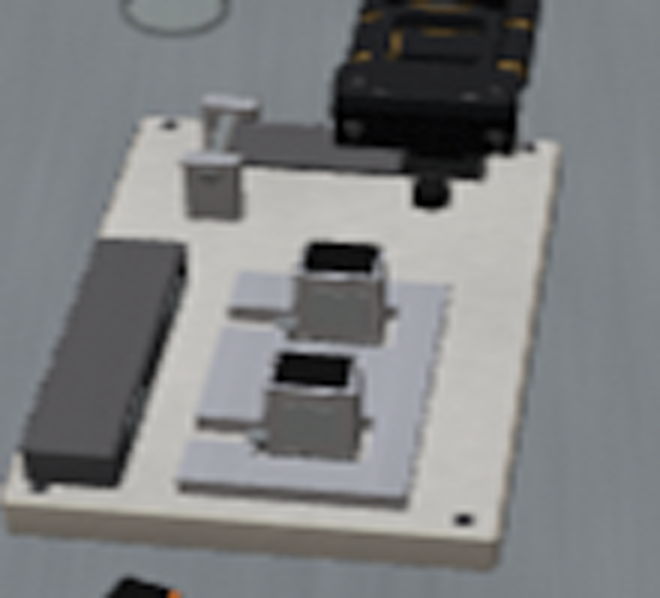

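Request:
play_rows([
  [0, 0, 0.0004, 0, 0],
  [0, 0, 0, 0, 0],
  [0, 0, 0, 0, 0],
  [0, 0, 0, 0, 0],
])

```text
clock: 24.43
position: [477.5, -218.2, 251.0]
tcp_rot: [-0.0, 0.047, 0.999, 0.0]
wrist_force: [-4.4, 0.8, 7.4]
grip_width: 0.5
```

```bash
python3 -c "
from h import *
p,th,s=pose();print(p.round(2),np.round(s['wrist_force'],1),s['clock'])
im=cv2.imread('pics/t16.png');cv2.imwrite('pics/t16c.png',cv2.resize(im[170:305,190:465],None,fx=2.9,fy=2.9,interpolation=cv2.INTER_CUBIC))
"
```

```text
[ 477.52 -218.19  250.99] [-4.4  0.8  7.4] 24.4333
```

View pics/t16c.png

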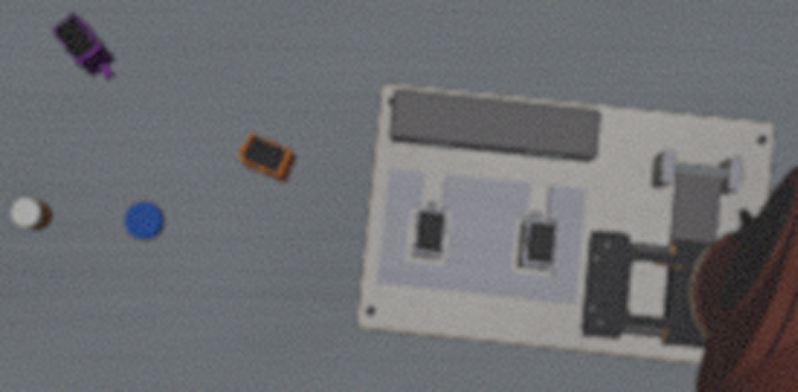

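Both cells stand seated in their pockets, the cap, vial and look-alikes are undisturbed, and the paddle is held level.

```bash
python3 -c "
from rig import robot
print(robot.sign_off())"
```

```text
the job is handed in; nothing more can be done
None
```

The job is done and handed in at about 24 s of the 67 s allowed. Both grey cells are upright in the pockets and released (one of them in pocket_1, the other in pocket_2), and the closed fingers are holding the paddle level. The sign-off returned no verdict.

**Cells:** each touched the pocket floor at the expected height, with about 5 N of contact force, before I let go. Afterwards the wrist, side and top views showed both standing straight inside the pocket rims with their tabs in the notches.

**Paddle:** the fingertips are at 69.0 mm, the height of the post top, pressing with 7.4 N against the roughly 7 N expected at level. That is about 20 mm above the stop. The pad-to-post width ratio in the wrist picture also fits level: 3.05 measured, 3.06 predicted. Friction on the pad also leaves about 4.4 N of sideways force on the tool.

**Other things on the bench:** the arm never touched the cap, vial or the orange and purple look-alikes. They looked unmoved in the last top picture. The bottle, beaker, tip box and potatoes were outside the part of that picture I checked.

**One disagreement, resolved:** the first grasp was about 3.5 mm off along the cell. The pale rim I measured is about 6 mm below the black top, not at the same height. I corrected for this from the wrist pictures before inserting the first cell.

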